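Change over the thread tray under the riser

TASK

Draw the yellow tray right out from under the clear riser and tip the bare white spools off its open end into the grey tub. Then stand every full thread spool from the green mat upright on the emptied tray, and slide the loaded tray back under the riser until it is fully home against the stop. Leave the tape measure and the jar alone, and keep the full spools out of the tub.

Things in the scene. Friction and masses are not known exactly. Their poses are not given: they have to be found in the camera images.
- riser: Clear acrylic riser with a blue front edge, fixed: a flat top on two side panels, 150 mm deep (x), 200 wide (y), 96 tall. Origin: centre of its underside; x points from its open front (robot's side, edge at x = -75 mm) to its back. The gap beneath is 184 mm wide and 90 mm high, open at front and back.
- stop: Black rubber stop bar fixed on the table under the riser, 12 mm thick (x), 140 long (y), 25 tall. Origin: centre of its underside; axes as the riser's. Its place differs from start to start (origin 40 to 65 mm behind the riser's centre); its face towards the robot is at x = -6 mm.
- tray: Loose yellow scoop tray, 0.3 kg, 190 mm long (x), 170 wide (y), on two slick glides, floor top 7 up, walls 4 thick and 24 tall on both sides and the near end; far (+x) end open. Origin: centre of its underside. It starts under the riser 4 to 20 mm short of the stop; fully home its origin is 101 mm before the stop's. Its load slides off when tipped 40 degrees.
- handle (a point): Grip point on the tray's black upright grip plate at the middle of its near end: 88 mm towards -x from the tray's origin and 92 mm above its underside. The plate is 10 mm thick (tray x), 60 mm wide (tray y), and its top is 110 mm above the tray's underside. It always stays in front of the riser (49 mm or more from the front edge when home).
- spout (a point): Middle of the tray's open far edge, on the floor's upper face: 95 mm towards +x from the tray's origin, 7 mm up.
- bin: Grey open plastic tub for bare spools, fixed to the table, 200 mm (x) by 220 mm (y), 90 mm tall, walls 5 mm. Origin: centre of its underside. It is on the left or the right of the riser.
- mat: Green cutting mat with white grid lines, fixed, 240 mm (x) by 220 mm (y), 3 mm thick, on the other side from the tub. Origin: centre of its underside. The full spools stand on it at the start.
- empty0: Bare white plastic spool, about 35 g: foot flange 52 mm in diameter and 6 mm thick, core 24 mm in diameter, top flange 36 mm in diameter and 6 mm thick, 60 mm tall overall. Origin: centre of its foot's underside, z along its axis. It starts standing on the tray. Two to four are present; absent ones read None.
- empty1: Bare white plastic spool, about 35 g: foot flange 52 mm in diameter and 6 mm thick, core 24 mm in diameter, top flange 36 mm in diameter and 6 mm thick, 60 mm tall overall. Origin: centre of its foot's underside, z along its axis. It starts standing on the tray. Two to four are present; absent ones read None.
- empty2: Bare white plastic spool, about 35 g: foot flange 52 mm in diameter and 6 mm thick, core 24 mm in diameter, top flange 36 mm in diameter and 6 mm thick, 60 mm tall overall. Origin: centre of its foot's underside, z along its axis. It starts standing on the tray. Two to four are present; absent ones read None.
- empty3: Bare white plastic spool, about 35 g: foot flange 52 mm in diameter and 6 mm thick, core 24 mm in diameter, top flange 36 mm in diameter and 6 mm thick, 60 mm tall overall. Origin: centre of its foot's underside, z along its axis. It starts standing on the tray. Two to four are present; absent ones read None.
- spool0: Full spool of purple thread, about 90 g: white foot flange 60 mm in diameter and 6 mm thick, wound body 44 mm in diameter from 6 to 54 mm up (grip it here), white tip 26 mm in diameter up to 62 mm. Origin: centre of its foot's underside, z along its axis. It starts standing on the mat. Three or four are present; absent ones read None.
- spool1: Full spool of red thread, about 90 g: white foot flange 60 mm in diameter and 6 mm thick, wound body 44 mm in diameter from 6 to 54 mm up (grip it here), white tip 26 mm in diameter up to 62 mm. Origin: centre of its foot's underside, z along its axis. It starts standing on the mat. Three or four are present; absent ones read None.
- spool2: Full spool of blue thread, about 90 g: white foot flange 60 mm in diameter and 6 mm thick, wound body 44 mm in diameter from 6 to 54 mm up (grip it here), white tip 26 mm in diameter up to 62 mm. Origin: centre of its foot's underside, z along its axis. It starts standing on the mat. Three or four are present; absent ones read None.
- spool3: Full spool of orange thread, about 90 g: white foot flange 60 mm in diameter and 6 mm thick, wound body 44 mm in diameter from 6 to 54 mm up (grip it here), white tip 26 mm in diameter up to 62 mm. Origin: centre of its foot's underside, z along its axis. It starts standing on the mat. Three or four are present; absent ones read None.
- tape: Bystander: red tape-measure case, 65 x 65 x 30 mm, loose. Origin: centre of its underside.
- jar: Bystander: amber glass jar with blue cap, 60 mm in diameter, 85 mm tall, loose. Origin: centre of its underside.

How it is judged:
On the way, in this order (a step that is already met when the one before it is completed fails the run):
1. the tray is drawn out of the riser's gap (x of tray in the frame of riser below -0.168 m), for 0.1 s.
2. the tray is tipped with its open end over the tub (angle between tray's own z axis and vertical above 0.25 rad and horizontal distance between spout and bin below 0.17 m).
3. all the bare spools are in the tub (x of empty0 in the frame of bin between -0.1 and 0.1 m and y of empty0 in the frame of bin between -0.11 and 0.11 m and z of empty0 in the frame of bin between 0 and 0.088 m and x of empty1 in the frame of bin between -0.1 and 0.1 m and y of empty1 in the frame of bin between -0.11 and 0.11 m and z of empty1 in the frame of bin between 0 and 0.088 m and x of empty2 in the frame of bin between -0.1 and 0.1 m and y of empty2 in the frame of bin between -0.11 and 0.11 m and z of empty2 in the frame of bin between 0 and 0.088 m and x of empty3 in the frame of bin between -0.1 and 0.1 m and y of empty3 in the frame of bin between -0.11 and 0.11 m and z of empty3 in the frame of bin between 0 and 0.088 m), for 0.2 s.
At the end, for the whole second after the job is handed in: The tray lies flat under the riser, its far end within 6 mm of the stop and square to the riser; every full spool stands upright within the tray's walls, on its floor; every bare spool is inside the tub; nothing moves (all of step 3 and x of tray in the frame of stop above -0.107 m and angle between the x axis of tray and the x axis of riser, either way round below 0.1 rad and y of tray in the frame of riser between -0.012 and 0.012 m and angle between tray's own z axis and vertical below 0.05 rad and height (world z) of tray below 0.008 m and linear speed of each of tray, spool0, spool1, spool2, spool3 below 0.03 m/s and x of spool0 in the frame of tray between -0.088 and 0.095 m and y of spool0 in the frame of tray between -0.083 and 0.083 m and z of spool0 in the frame of tray between 0 and 0.016 m and angle between each of spool0, spool1, spool2, spool3's own z axis and vertical below 0.2 rad and x of spool1 in the frame of tray between -0.088 and 0.095 m and y of spool1 in the frame of tray between -0.083 and 0.083 m and z of spool1 in the frame of tray between 0 and 0.016 m and x of spool2 in the frame of tray between -0.088 and 0.095 m and y of spool2 in the frame of tray between -0.083 and 0.083 m and z of spool2 in the frame of tray between 0 and 0.016 m and x of spool3 in the frame of tray between -0.088 and 0.095 m and y of spool3 in the frame of tray between -0.083 and 0.083 m and z of spool3 in the frame of tray between 0 and 0.016 m); the robot touches nothing.
It fails at once if the tape measure is moved by more than 30 mm (distance of tape from where it was at the start of the episode above 0.03 m).
It fails at once if the jar is moved by more than 30 mm (distance of jar from where it was at the start of the episode above 0.03 m).
It fails at once if a full spool goes into the tub ((x of spool0 in the frame of bin between -0.095 and 0.095 m and y of spool0 in the frame of bin between -0.105 and 0.105 m and z of spool0 in the frame of bin between 0 and 0.06 m) or (x of spool1 in the frame of bin between -0.095 and 0.095 m and y of spool1 in the frame of bin between -0.105 and 0.105 m and z of spool1 in the frame of bin between 0 and 0.06 m) or (x of spool2 in the frame of bin between -0.095 and 0.095 m and y of spool2 in the frame of bin between -0.105 and 0.105 m and z of spool2 in the frame of bin between 0 and 0.06 m) or (x of spool3 in the frame of bin between -0.095 and 0.095 m and y of spool3 in the frame of bin between -0.105 and 0.105 m and z of spool3 in the frame of bin between 0 and 0.06 m)).
Of empty0, empty1, empty2, empty3 only 2 to 4 are there at a start; the rules pass over those that are not, and their reading is None.
Of spool0, spool1, spool2, spool3 only 3 to 4 are there at a start; the rules pass over those that are not, and their reading is None.
At some moment in a run one of spool0, spool1, spool2, spool3 may be knocked a few centimetres aside while the robot is not near it.
It also fails if it takes over 208 s, if anything falls off the work surface, if the arm or the gripper's body presses on something with over 40 N, if the wrist force passes 120 N, or if a joint passes its speed limit or range.

ROBOT

A 6-joint arm with a two-finger parallel gripper is mounted at the origin on the work surface. World frame = base frame: x ahead of the robot, y to its left, z up, the work surface at z = 0. Lengths are in m, angles in rad, forces in N, time in s.
With the tool pointing down it reaches from about 0.375 to 0.825 m from the base axis. Payload 5.5 kg.
Tool frame: the origin (TCP) lies at the very end of the fingers, on their centre line; the grasp point (between the pads) lies 19 mm behind it (r.pinch_z is the distance from the TCP to the grasp point, in m); x points along the fingers, z is the direction in which the jaws open and shut, and the axes are right-handed (so a half turn about x gives the same grasp; the last joint's range is limited). The gripper opens to 85 mm and grips with 20 to 120 N. Pads are 22 mm wide; open, the fingers measure 114 mm over their backs; the gripper's body (76 mm by 85 mm) begins 54 mm behind the grasp point. The pads swing forward as they close: fully open they stand 13 mm farther back than shut.
Start: joints at [1.343, 0.314, -0.047, 1.21, 0, 1.571], TCP at [0.135, 0.584, 0.231] pointing down, gripper open.
Joint ranges: [-2.67, 2.67], [-0.69, 1.73], [-1.03, 1.25], [-2.08, 2.16], [-1.42, 1.45], [-3.14, 3.14]. Speed limits (rad/s): [2.39, 2.39, 3.01, 3.14, 3.14, 3.14].

INTERFACE

Orientations are given as [roll, pitch, yaw] about the fixed x, y, z axes, in that order (R = Rz(yaw) Ry(pitch) Rx(roll)).
In Python, from station import r, cams gives the robot as it stands. The module is installed in compiled form; this text tells all that it offers.
- The arm moves only by the tool arm_command, never from a script. Its argument "targets" is a list that holds one entry, the list of rows, each a list of 7 numbers: the turn, a rotation vector about the tool's x, y, z in degrees, then the shift along the tool's x, y, z in cm, then the closure in counts, from 0 (fully open) to 255 (shut). A call has 1 to 8 rows; each row is the pose to reach, as a shift and turn from the pose measured when the call began, along the tool's axes at that moment; what a row does not reach only later rows make up. A row lasts 1/12 s, in which the tool goes at most 41.7 mm and 7.16 degrees, less where a joint would pass 70% of its speed; a pose out of reach is approached as far as the arm can. A call with a gripper value outside its range is refused whole. The fingers move at their own pace and stop on an object; "squeeze" is the grip in N (left out, the last holds). Time passes only in rows, so rows that repeat a pose let the fingers close. It gives the time, the measured TCP pose, the force and the opening at its end, in the units of the state.
- r.observe(): the state, without advancing time (a new reading comes with each control period).
- cams.get_image(name): name is "scene" or "top" or "wrist"; returns the picture (400x640x3 uint8, red, green, blue); there is no depth.
- cams.camera_info(name): a dict with "intrinsics" (3x3 intrinsics, pixels), "camera_from_world" (4x4, takes a point from world to camera coordinates). Camera axes: x right, y down, z forward; pixel columns grow to the right and rows downward; lengths in m; the calibration is good to about 2 mm. A picture is of the moment at which its call begins: read the wrist's pose just before it. camera_info takes no time and is no camera call; for the wrist camera it gives the pose at the moment of the call.
- r.hand_in(): hands the job in, once; it reports no verdict.
The state is a dict: "t": time; "qpos": joint angles; "joint_vel": joint speeds; "effort": joint torques, N m; "tcp_pos": TCP position; "ee_rot": TCP orientation; "contact_force": force on the tool from outside, world axes, zero at the start; "torque": the same for the moment, N m; "opening": finger opening in m.
Only numpy, scipy, OpenCV 4.12 (cv2) and the standard library are available. Lean on these libraries where they do the work, as an engineer would, in place of code of your own. Each camera call takes 0.05 s, during which the arm holds its last target.

## Working session

There is one attempt and no reset: what is moved stays moved. The work goes in short steps, Python scripts to look and compute and a tool call to move; the robot and the scene stay as the last step left them, time stands still between calls to the robot, and variables do not carry over. Pictures are saved under pics/ and viewed, and the job is handed in when it is done.

Besides the shell and the picture viewer there is one more tool, called as name(argument=value, ...) on one line, values as JSON. arm_command: Moves the arm, as the interface text tells. Its arguments: {"type":"object","properties":{"targets":{"type":"array"},"squeeze":{"type":"number"}},"required":["targets"]}

```bash
mkdir -p pics; ls
python3 - <<'E'
from station import r,cams
import cv2
s=r.observe(); print(s)
for n in ["scene","top","wrist"]:
    im=cams.get_image(n); cv2.imwrite(f"pics/{n}0.png",im[:,:,::-1]); 
    i=cams.camera_info(n); print(n,i["intrinsics"],i["camera_from_world"])
E
```

```text
pics
{'t': 0.0, 'qpos': array([ 1.34300677e+00,  3.14210445e-01, -4.80769632e-02,  1.21020143e+00,
        5.76569670e-06,  1.57077009e+00]), 'joint_vel': array([-0.00084004,  0.00084634,  0.00200942, -0.000928  ,  0.00025486,
        0.00167056]), 'effort': array([-1.15045910e-03, -5.39586282e+01,  3.39753556e+01,  1.91479077e-02,
       -1.60927425e-04,  1.05306304e-05]), 'tcp_pos': array([0.1353624 , 0.5839379 , 0.23044483]), 'ee_rot': array([ 3.13815985,  1.5691038 , -1.80199246]), 'contact_force': array([ 0.06083067, -0.60503969, -0.44338535]), 'torque': array([ 0.03845688, -0.01991165,  0.02133653]), 'opening': 0.0857595176392743}
scene [[441.71386186   0.         317.43288147]
 [  0.         441.71386186 191.30185951]
 [  0.           0.           1.        ]] [[ 0.24651496  0.96904902 -0.01320465 -0.15616771]
 [ 0.52609924 -0.14525155 -0.83792695 -0.27716665]
 [-0.81391029  0.19961457 -0.54562264  1.84083798]
 [ 0.          0.          0.          1.        ]]
top [[363.4536678    0.         319.91451673]
 [  0.         363.4536678  202.33704198]
 [  0.           0.           1.        ]] [[ 0.02648581 -0.99960323 -0.00958542 -0.00385873]
 [-0.98515023 -0.02447326 -0.16994144  0.63279419]
 [ 0.16963943  0.01394411 -0.98540754  1.01736792]
 [ 0.          0.          0.          1.        ]]
wrist [[300.19938769   0.         323.73095662]
 [  0.         300.19938769 205.22036796]
 [  0.           0.           1.        ]] [[ 0.22516032  0.97432119 -0.00102618 -0.60004231]
 [ 0.93033851 -0.21468305  0.29729018 -0.03853846]
 [ 0.28943582 -0.06789265 -0.95478662  0.38044958]
 [ 0.          0.          0.          1.        ]]
```

View pics/top0.png

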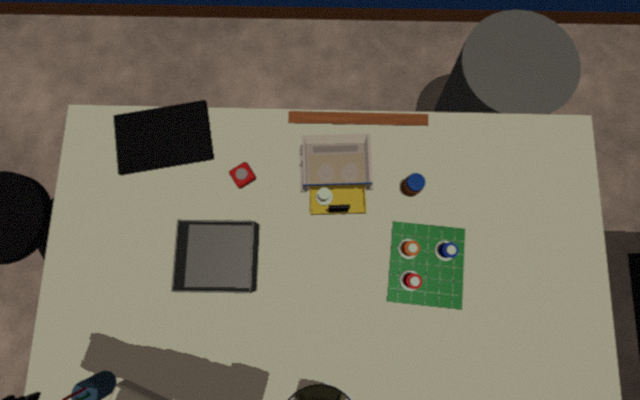

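View pics/scene0.png

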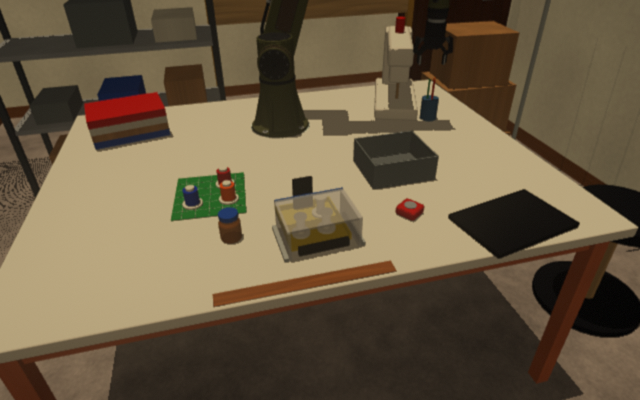

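View pics/wrist0.png

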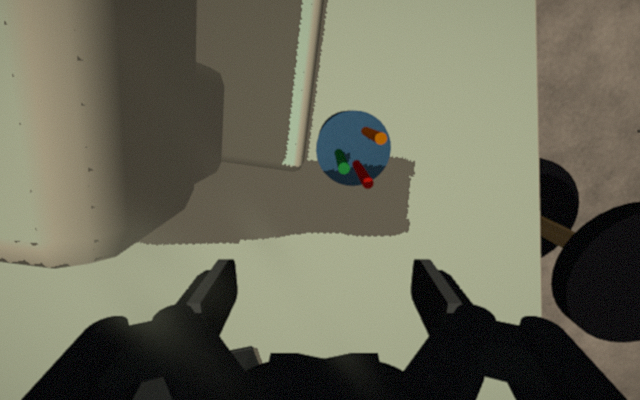

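```bash
cat > h.py <<'E'
import numpy as np, cv2
from scipy.spatial.transform import Rotation as R
from station import r,cams
def ray(name,u,v,info=None):
    i=info or cams.camera_info(name); T=np.array(i["camera_from_world"]);K=np.array(i["intrinsics"])
    d=T[:3,:3].T@np.linalg.inv(K)@np.array([u,v,1.]); o=-T[:3,:3].T@T[:3,3]; return o,d
def onz(name,u,v,z,info=None):
    o,d=ray(name,u,v,info); return o+d*(z-o[2])/d[2]
def proj(name,p,info=None):
    i=info or cams.camera_info(name); T=np.array(i["camera_from_world"]);K=np.array(i["intrinsics"])
    c=K@(T[:3,:3]@np.asarray(p)+T[:3,3]); return c[:2]/c[2]
def Rt(s=None):
    s=s or r.observe(); return R.from_euler('xyz',s["ee_rot"])
def crop(im,x0,x1,y0,y1,f,fn):
    c=cv2.resize(im[y0:y1,x0:x1],None,fx=f,fy=f,interpolation=cv2.INTER_CUBIC); cv2.imwrite(fn,c[:,:,::-1])
def goal(pos,axis,jaw,s=None):
    """print turn (deg) and shift (cm) in the tool frame to reach TCP pos with tool x=axis, tool z=jaw"""
    s=s or r.observe(); A=Rt(s); x=np.array(axis,float); x/=np.linalg.norm(x)
    z=np.array(jaw,float); z-=x*(z@x); z/=np.linalg.norm(z)
    best=None
    for sg in (1,-1):
        B=R.from_matrix(np.column_stack([x,np.cross(sg*z,x),sg*z])); rv=(A.inv()*B).as_rotvec(degrees=True)
        if best is None or np.linalg.norm(rv)<np.linalg.norm(best): best=rv
    sh=A.inv().apply(np.array(pos)-s["tcp_pos"])*100
    print("turn",best.round(1),"shift cm",sh.round(2)); return best,sh
E
python3 - <<'E'
from h import *
im=cv2.imread("pics/top0.png")[:,:,::-1]
crop(im,280,480,120,310,4 if 0 else 3,"pics/top0c.png")
im=cv2.imread("pics/scene0.png")[:,:,::-1]
crop(im,160,440,130,270,2.8,"pics/scene0c.png")
E
```

```text
(no output)
```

View pics/top0c.png

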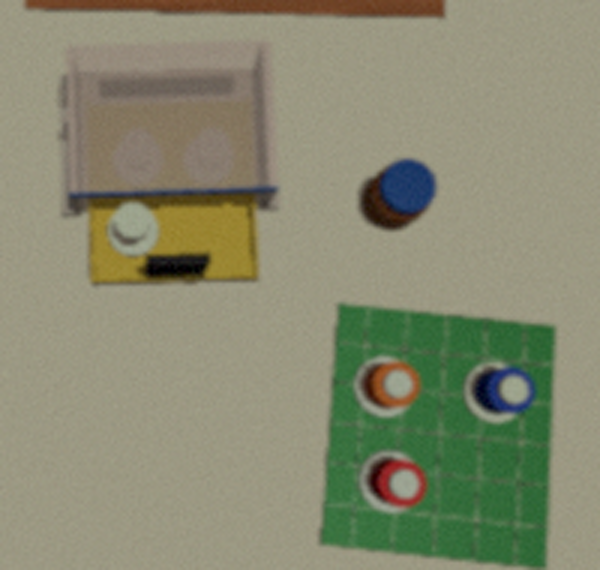

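View pics/scene0c.png

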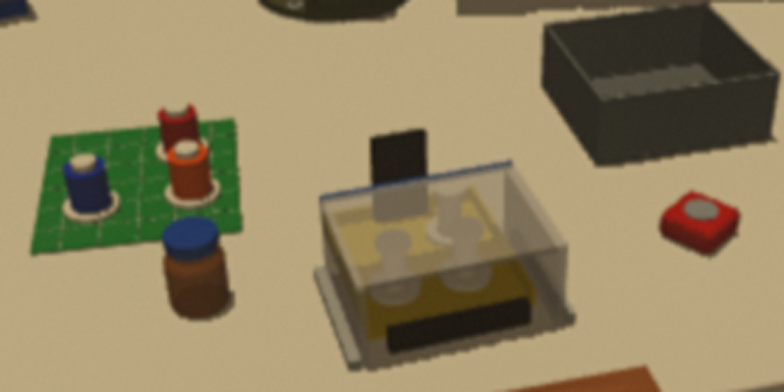

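Run:
```python
from h import *
im=cv2.imread("pics/top0.png")
hsv=cv2.cvtColor(im,cv2.COLOR_BGR2HSV)
def q(n,u,v,z): print(n,onz("top",u,v,z).round(3))
C=lambda u,v:(280+u/3,120+v/3)
q("riserL",*C(69,193),.094);q("riserR",*C(277,189),.094)
q("riserBL",*C(72,44),.096);q("riserBR",*C(272,42),.096)
q("trayNL",*C(92,284),.0);q("trayNR",*C(258,279),.0)
q("handleTopL",*C(148,257),.110);q("handleTopR",*C(209,256),.110)
q("hlow",*C(143,275),.11)
q("stopL",*C(97,96),.025);q("stopR",*C(235,92),.025)
q("emptyA",*C(132,220),.06)
q("emptyB",*C(138,152),.03);q("emptyC",*C(209,150),.03)
q("jar",*C(407,186),.085)
q("orange",*C(398,384),.062);q("red",*C(404,485),.062);q("blue",*C(515,390),.062)
q("orange f",*C(386,386),.006);q("red f",*C(391,482),.006);q("blue f",*C(495,391),.006)
for n,u,v,z in [("binFL",178,221,.09),("binFR",257,222,.09),("binNR",256,291,.09),("binNL",173,290,.09),("tape",242,174,.03)]: q(n,u,v,z)
for n,u,v in [("matFL",339,304),("matFR",554,326),("matNR",546,567),("matNL",321,543)]: q(n,*C(u,v),.003)
```

```text
riserL [0.677 0.062 0.094]
riserR [ 0.686 -0.137  0.094]
riserBL [0.825 0.064 0.096]
riserBR [ 0.832 -0.131  0.096]
trayNL [0.603 0.041 0.   ]
trayNR [ 0.612 -0.13   0.   ]
handleTopL [ 0.614 -0.015  0.11 ]
handleTopR [ 0.617 -0.071  0.11 ]
hlow [ 0.597 -0.011  0.11 ]
stopL [0.796 0.041 0.025]
stopR [ 0.803 -0.102  0.025]
emptyA [0.659 0.001 0.06 ]
emptyB [ 0.736 -0.003  0.03 ]
emptyC [ 0.739 -0.076  0.03 ]
jar [ 0.694 -0.262  0.085]
orange [ 0.506 -0.256  0.062]
red [ 0.412 -0.26   0.062]
blue [ 0.503 -0.367  0.062]
orange f [ 0.506 -0.258  0.006]
red f [ 0.412 -0.261  0.006]
blue f [ 0.504 -0.366  0.006]
binFL [0.563 0.412 0.09 ]
binFR [0.566 0.188 0.09 ]
binNR [0.376 0.18  0.09 ]
binNL [0.372 0.409 0.09 ]
tape [0.719 0.254 0.03 ]
matFL [ 0.588 -0.212  0.003]
matFR [ 0.571 -0.429  0.003]
matNR [ 0.335 -0.412  0.003]
matNL [ 0.351 -0.192  0.003]
```

Run:
```python
from h import *
s=r.observe(); print(Rt(s).as_matrix().round(3))
goal([.612,-.043,.2],[0,0,-1],[1,.045,0])
```

```text
[[-0.    -0.974  0.226]
 [-0.001  0.226  0.974]
 [-1.     0.    -0.001]]
turn [74.4 -0.1  0. ] shift cm [  3.13 -60.59 -50.32]
```

arm_command(targets=[[[7, 0, 0, 0, -4, -3.3, 0], [14, 0, 0, 0, -8, -6.6, 0], [21, 0, 0, 0, -12, -10, 0], [28, 0, 0, 0, -16, -13.3, 60], [35, 0, 0, 0, -20, -16.6, 60], [42, 0, 0, 0, -24, -20, 60], [49, 0, 0, 0, -28, -23.2, 60], [56, 0, 0, 0, -32, -26.6, 60]]])

```text
t: 0.82
tcp_pos: [0.3375, 0.3171, 0.2309]
ee_rot: [-2.083, 1.57, -1.723]
contact_force: [0.4, 0.3, -0.0]
opening: 0.0653
```

Run:
```python
from h import *
s=r.observe(); print(s['qpos'].round(3),s['tcp_pos'],s['opening'])
goal([.612,-.043,.2],[0,0,-1],[1,.045,0])
```

```text
[ 7.550e-01  5.700e-02 -3.600e-01  1.154e+00 -1.000e-03  1.965e+00] [0.33752789 0.31707259 0.23086425] 0.0652695272843089
turn [18.1 -0.   0.1] shift cm [  3.13 -43.37  13.  ]
```

arm_command(targets=[[[3, 0, 0, 0, -4, 1.2, 110], [6, 0, 0, 0, -8, 2.4, 110], [9, 0, 0, 0, -12, 3.6, 110], [12, 0, 0, 0, -16, 4.8, 110], [15, 0, 0, 0, -20, 6, 110], [18, 0, 0, 0, -24, 7.2, 110], [18.1, 0, 0, 0.5, -28, 8.4, 110], [18.1, 0, 0, 1, -32, 9.6, 110]]])

```text
t: 1.48
tcp_pos: [0.5393, 0.0519, 0.2216]
ee_rot: [-1.118, 1.57, -1.075]
contact_force: [1.1, 0.2, -0.8]
opening: 0.049
```

Run:
```python
from h import *
s=r.observe(); print(s['qpos'].round(3),s['tcp_pos'],s['opening'])
im=cams.get_image("wrist"); cv2.imwrite("pics/w1.png",im[:,:,::-1])
crop(cams.get_image("top"),280,400,130,230,5,"pics/t1.png")
goal([.612,-.043,.16],[0,0,-1],[1,.045,0])
```

```text
[ 9.700e-02  2.080e-01 -2.070e-01  1.155e+00 -1.000e-03  1.624e+00] [0.5392746  0.05186075 0.22164015] 0.04898336077449424
turn [-0.4 -0.   0.2] shift cm [ 6.05 -9.48  6.78]
```

View pics/w1.png

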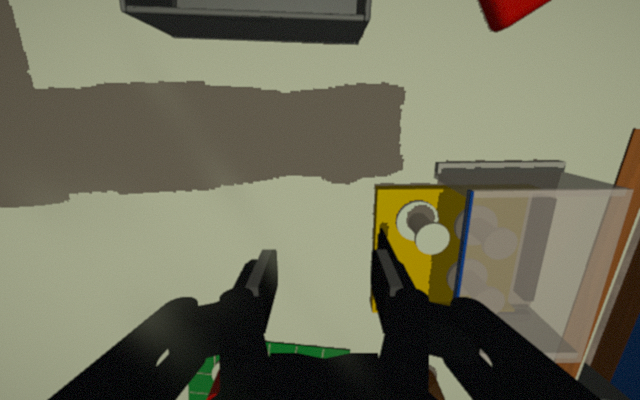

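View pics/t1.png

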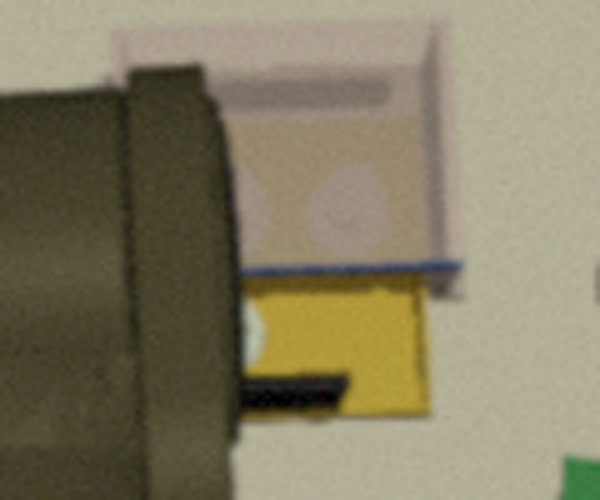

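Run:
```python
from h import *
for n,u,v,z in [("trayNLtop",376,187,.024),("riserFL",472,191,.094),("riserFR?",457,303,.094),("emptytop",432,239,.067),("trayFar? ",520,186,.02)]:
    print(n,onz("wrist",u,v,z).round(3))
g=lambda *a:None
```

```text
trayNLtop [0.601 0.044 0.024]
riserFL [0.677 0.061 0.094]
riserFR? [ 0.684 -0.06   0.094]
emptytop [ 0.658 -0.     0.067]
trayFar?  [0.771 0.051 0.02 ]
```

arm_command(targets=[[[0, 0, 0, 1, -3, 2.2, 110], [0, 0, 0, 2, -6, 4.5, 110], [0, 0, 0, 2, -9, 6.8, 110], [0, 0, 0, 2, -9.5, 6.9, 110], [0, 0, 0, 5, -9.5, 6.9, 110], [0, 0, 0, 8, -9.5, 6.9, 110], [0, 0, 0, 11, -9.5, 6.9, 110], [0, 0, 0, 11, -9.5, 6.9, 110]]])

```text
t: 2.25
tcp_pos: [0.6082, -0.0424, 0.1045]
ee_rot: [-2.973, 1.56, -2.935]
contact_force: [-2.5, 1.0, -0.9]
opening: 0.0487
```

Run:
```python
from h import *
s=r.observe(); print(s['qpos'].round(3),s['tcp_pos'],s['opening'])
im=cams.get_image("wrist"); cv2.imwrite("pics/w2.png",im[:,:,::-1])
goal([.613,-.042,.074],[0,0,-1],[1,.045,0])
```

```text
[-0.068  0.416 -0.199  0.966 -0.003  1.465] [ 0.60822633 -0.0424202   0.10453686] 0.04870324614282288
turn [-0.4 -0.4  0.1] shift cm [3.35 0.04 0.36]
```

View pics/w2.png

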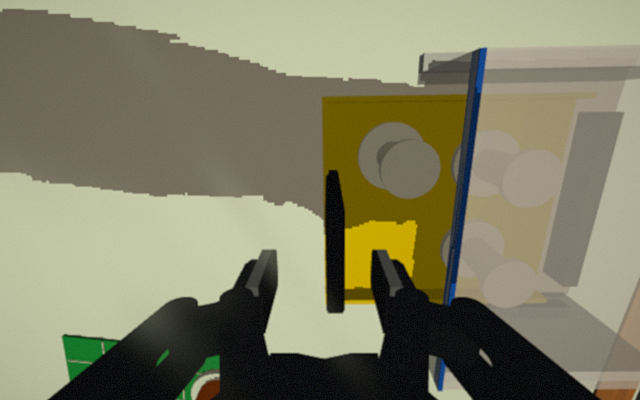

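arm_command(targets=[[[-0.4, -0.4, 0, 1, 0, 0.4, 110], [-0.4, -0.4, 0, 2, 0, 0.4, 110], [-0.4, -0.4, 0, 3, 0, 0.4, 110], [-0.4, -0.4, 0, 3.2, 0, 0.4, 255], [-0.4, -0.4, 0, 3.2, 0, 0.4, 255], [-0.4, -0.4, 0, 3.2, 0, 0.4, 255], [-0.4, -0.4, 0, 3.2, 0, 0.4, 255], [-0.4, -0.4, 0, 3.2, 0, 0.4, 255]]], squeeze=90)

```text
t: 2.97
tcp_pos: [0.614, -0.0424, 0.0763]
ee_rot: [-1.286, 1.569, -1.241]
contact_force: [0.3, 0.3, 2.1]
opening: 0.009
```

Run:
```python
from h import *
s=r.observe(); print(s['qpos'].round(3),s['tcp_pos'],s['opening'],s['contact_force'],Rt(s).as_matrix().round(3))
im=cams.get_image("wrist"); cv2.imwrite("pics/w3.png",im[:,:,::-1])
```

```text
[-0.068  0.441 -0.23   0.898 -0.002  1.458] [ 0.61398846 -0.04239572  0.0763394 ] 0.009005069430366613 [0.33433016 0.32224896 2.12038064] [[ 0.001 -0.045  0.999]
 [-0.002  0.999  0.045]
 [-1.    -0.002  0.001]]
```

View pics/w3.png

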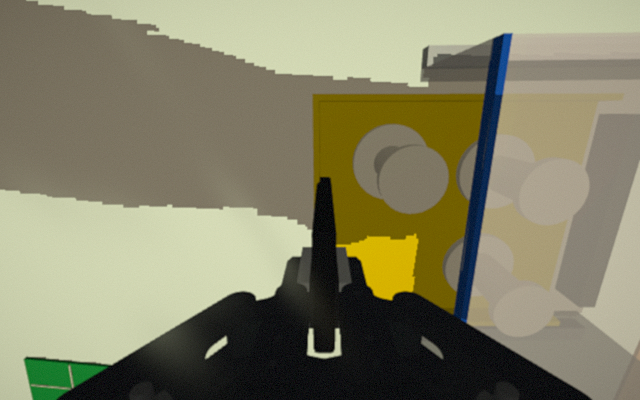

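arm_command(targets=[[[0, 0, 0, 0, 0, -0.4, 255], [0, 0, 0, 0, 0, -1.3, 255], [0, 0, 0, 0, 0, -2.6, 255], [0, 0, 0, 0, 0, -4, 255], [0, 0, 0, 0, 0, -5.4, 255], [0, 0, 0, 0, 0, -6.6, 255], [0, 0, 0, 0, 0, -7.5, 255], [0, 0, 0, 0, 0, -8, 255]]])

```text
t: 3.68
tcp_pos: [0.5325, -0.0461, 0.0763]
ee_rot: [-1.516, 1.569, -1.471]
contact_force: [0.7, 0.4, -1.5]
opening: 0.0089
```

arm_command(targets=[[[0, 0, 0, 0, 0, -0.4, 255], [0, 0, 0, 0, 0, -1.3, 255], [0, 0, 0, 0, 0, -2.6, 255], [0, 0, 0, 0, 0, -4, 255], [0, 0, 0, 0, 0, -5.4, 255], [0, 0, 0, 0, 0, -6.6, 255], [0, 0, 0, 0, 0, -7.4, 255], [0, 0, 0, 0, 0, -7.8, 255]]])

```text
t: 4.35
tcp_pos: [0.4534, -0.0496, 0.0763]
ee_rot: [-1.689, 1.569, -1.644]
contact_force: [0.8, 0.4, -2.6]
opening: 0.0091
```

Run:
```python
from h import *
s=r.observe(); print(s['t'],s['qpos'].round(3),s['tcp_pos'],s['opening'],s['contact_force'])
im=cams.get_image("wrist"); cv2.imwrite("pics/w4.png",im[:,:,::-1])
```

```text
4.35 [-0.107  0.174 -0.609  0.788 -0.002  1.419] [ 0.45343929 -0.04959351  0.07633254] 0.009130006450890451 [ 0.84710006  0.36317978 -2.57806995]
```

View pics/w4.png

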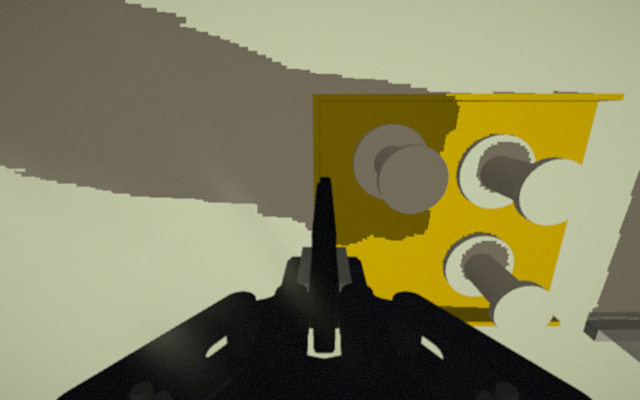

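arm_command(targets=[[[0, 0, 0, -0.4, 0, 0, 255], [0, 0, 0, -1.2, 0, 0, 255], [0, 0, 0, -2.4, 0, 0, 255], [0, 0, 0, -3.8, 0, 0, 255], [0, 0, 0, -5.4, 0, 0, 255], [0, 0, 0, -7, 0, 0, 255], [0, 0, 0, -8.2, 0, 0, 255], [0, 0, 0, -9, 0, 0, 255]]], squeeze=120)

```text
t: 5.07
tcp_pos: [0.4542, -0.0495, 0.1681]
ee_rot: [-1.257, 1.568, -1.213]
contact_force: [0.3, -0.5, -4.0]
opening: 0.0084
```

Run:
```python
from h import *
s=r.observe(); print(s['t'],s['qpos'].round(3),s['tcp_pos'],s['opening'],s['contact_force'],s['torque'])
im=cams.get_image("scene"); crop(im,200,440,80,260,3.2,"pics/s5.png")
```

```text
5.0667 [-0.107  0.083 -0.481  1.006 -0.002  1.419] [ 0.45418216 -0.04947181  0.1680658 ] 0.008367717671439491 [ 0.34000964 -0.4573088  -4.00934861] [-0.03861873  0.25118878 -0.0314356 ]
```

View pics/s5.png

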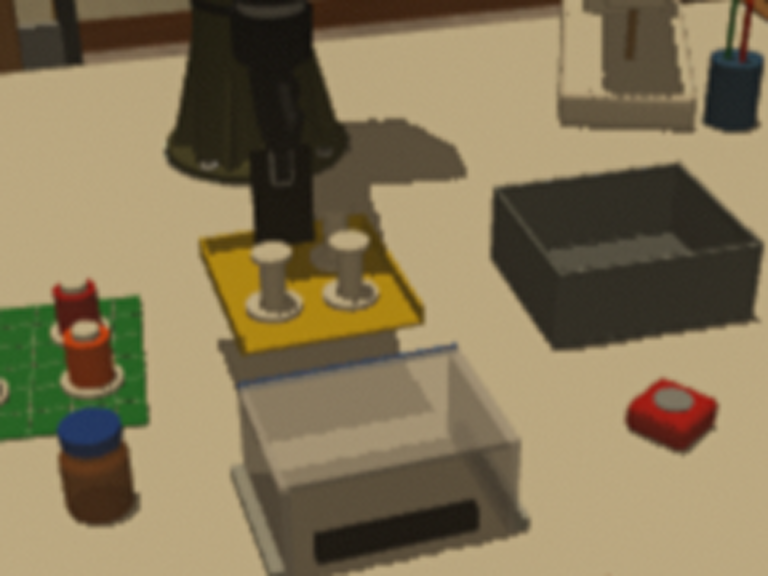

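arm_command(targets=[[[0, 0, 0, -0.5, 0, 0, 255], [0, 0, 0, -1.7, 0, 0, 255], [-1, 0, 0, -3.4, 0, 0, 255], [-3, 0, 0, -5.2, 0.3, 0, 255], [-6, 0, 0, -7.2, 0.8, 0.1, 255], [-10, 0, 0, -9, 1.5, 0.2, 255], [-14, 0, 0, -10.3, 2.2, 0.3, 255], [-18, 0, 0, -11, 2.8, 0.4, 255]]])

```text
t: 5.78
tcp_pos: [0.4579, -0.0208, 0.2803]
ee_rot: [-0.958, 1.566, -0.596]
contact_force: [1.0, -0.2, -3.8]
opening: 0.0087
```

Run:
```python
from h import *
s=r.observe(); print(s['t'],s['qpos'].round(3),s['tcp_pos'],s['opening'],s['contact_force'],s['torque'])
goal([.469,.06,.28],[0,0,-1],[0.02,1,0])
goal([.469,.0,.28],[0,0,-1],[0.64,.7,0])
```

```text
5.7833 [-0.044  0.026 -0.281  1.26  -0.002  1.165] [ 0.45786288 -0.02082197  0.28034813] 0.00871991308074093 [ 0.95581079 -0.23635436 -3.80617707] [-0.07548767  0.16031122 -0.0035832 ]
turn [-68.1   0.    0.3] shift cm [0.02 7.16 3.91]
turn [-26.8   0.1   0.2] shift cm [0.03 1.55 1.78]
```

arm_command(targets=[[[-4, 0, 0, 0, 0.5, 0.2, 255], [-9, 0, 0, 0, 1, 0.5, 255], [-14, 0, 0, 0, 1.5, 0.8, 255], [-19, 0, 0, 0, 2, 1.1, 255], [-24, 0, 0, 0, 2.5, 1.4, 255], [-29, 0, 0, 0, 3, 1.7, 255], [-33, 0, 0, 0, 3.5, 2, 255], [-37, 0, 0, 0, 4, 2.2, 255]]])

```text
t: 6.45
tcp_pos: [0.4641, 0.0246, 0.2797]
ee_rot: [-1.876, 1.567, -0.865]
contact_force: [0.3, -0.2, -3.7]
opening: 0.0085
```

Run:
```python
from h import *
s=r.observe(); print(s['t'],s['qpos'].round(3),s['tcp_pos'],s['opening'],s['contact_force'],s['torque'])
goal([.469,.06,.28],[0,0,-1],[0.02,1,0])
```

```text
6.45 [ 0.055  0.04  -0.268  1.261 -0.003  0.614] [0.46411056 0.02462475 0.27966771] 0.008466493189253101 [ 0.31346213 -0.17113287 -3.73218969] [-0.2230179   0.09366838  0.06682461]
turn [-30.9  -0.1   0.2] shift cm [-0.04  1.46  3.26]
```

arm_command(targets=[[[-4, 0, 0, 0, 0.2, 0.3, 255], [-9, 0, 0, 0, 0.4, 0.8, 255], [-14, 0, 0, 0, 0.6, 1.3, 255], [-19, 0, 0, 0, 0.9, 1.8, 255], [-24, 0, 0, 0, 1.2, 2.4, 255], [-28, 0, 0, 0, 1.3, 2.9, 255], [-30, 0, 0, 0, 1.4, 3.2, 255], [-31, 0, 0, 0, 1.4, 3.3, 255]]])

```text
t: 7.12
tcp_pos: [0.4697, 0.0604, 0.279]
ee_rot: [-2.708, 1.567, -1.153]
contact_force: [0.1, -0.1, -3.3]
opening: 0.0084
```

Run:
```python
from h import *
s=r.observe(); print(s['t'],s['qpos'].round(3),s['tcp_pos'],s['opening'],Rt(s).as_matrix().round(3))
im=cams.get_image("top"); crop(im,150,400,150,330,3,"pics/t6.png")
```

```text
7.1167 [ 0.13   0.058 -0.25   1.262 -0.003  0.146] [0.46965433 0.06037497 0.27903212] 0.008415974480089747 [[ 0.001 -1.     0.016]
 [-0.003  0.016  1.   ]
 [-1.    -0.001 -0.003]]
```

View pics/t6.png

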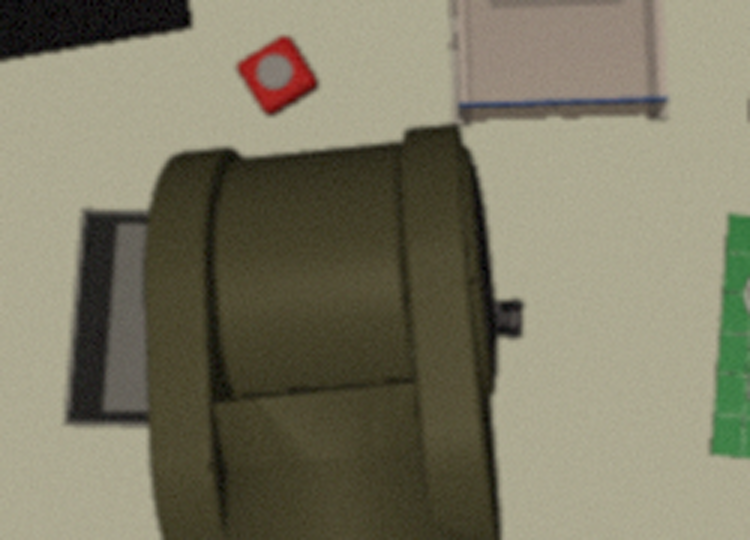

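```bash
cat > tilt.py <<'E'
import sys
from h import *
s=r.observe(); A=Rt(s).as_matrix(); x=A[:,0]
th0=float(sys.argv[1]); ths=[float(t) for t in sys.argv[4:]]; sy=float(sys.argv[2]); gz=float(sys.argv[3])
for t in ths:
    a=np.radians(t); G=np.array([.469,sy-.183*np.cos(a)+.085*np.sin(a),gz]); P=G+.019*np.array([0,-np.sin(a),-np.cos(a)])
    sh=A.T@(P-s['tcp_pos'])*100
    print([0,round(t-th0,1),0]+list(sh.round(1)), "spoutz",round(gz-.183*np.sin(a)-.085*np.cos(a),3))
E
python3 tilt.py 0 .237 .30 4 8 12 16 20 24 28 32
```

```text
[0, 4.0, 0, np.float64(-0.2), np.float64(0.1), np.float64(-0.1)] spoutz 0.202
[0, 8.0, 0, np.float64(-0.2), np.float64(0.1), np.float64(0.5)] spoutz 0.19
[0, 12.0, 0, np.float64(-0.2), np.float64(0.1), np.float64(1.1)] spoutz 0.179
[0, 16.0, 0, np.float64(-0.3), np.float64(0.1), np.float64(1.9)] spoutz 0.168
[0, 20.0, 0, np.float64(-0.3), np.float64(0.1), np.float64(2.7)] spoutz 0.158
[0, 24.0, 0, np.float64(-0.4), np.float64(0.1), np.float64(3.6)] spoutz 0.148
[0, 28.0, 0, np.float64(-0.4), np.float64(0.1), np.float64(4.6)] spoutz 0.139
[0, 32.0, 0, np.float64(-0.5), np.float64(0.2), np.float64(5.6)] spoutz 0.131
```

arm_command(targets=[[[0, 4, 0, 0, 0, -0.1, 255], [0, 8, 0, 0.3, 0, 0.5, 255], [0, 12, 0, 0.6, 0, 1.1, 255], [0, 16, 0, 0.8, 0, 1.9, 255], [0, 20, 0, 1, 0, 2.7, 255], [0, 24, 0, 1.2, 0, 3.6, 255], [0, 28, 0, 1.4, 0, 4.6, 255], [0, 32, 0, 1.5, 0, 5.6, 255]]])

```text
t: 7.83
tcp_pos: [0.4708, 0.1171, 0.2638]
ee_rot: [-3.136, 1.007, -1.583]
contact_force: [0.0, -1.6, -3.7]
opening: 0.0086
```

```bash
python3 - <<'E'
from h import *
s=r.observe(); print(s['t'],s['qpos'].round(3),s['tcp_pos'],s['opening'],s['contact_force'])
print(np.degrees(np.arccos(-Rt(s).as_matrix()[2,0])))
im=cams.get_image("wrist"); cv2.imwrite("pics/w7.png",im[:,:,::-1])
E
python3 tilt.py 32 .237 .28 36 40 44 48 50 50 52 52
```

```text
7.8333 [ 0.556  0.323 -0.092  1.483 -0.467  0.652] [0.47082893 0.11706832 0.26383352] 0.008567344356616604 [ 0.02501359 -1.57643299 -3.71098562]
32.2853216886548
[0, 4.0, 0, np.float64(-0.7), np.float64(0.1), np.float64(0.5)] spoutz 0.104
[0, 8.0, 0, np.float64(-1.4), np.float64(0.1), np.float64(1.4)] spoutz 0.097
[0, 12.0, 0, np.float64(-2.1), np.float64(0.2), np.float64(2.4)] spoutz 0.092
[0, 16.0, 0, np.float64(-2.9), np.float64(0.2), np.float64(3.4)] spoutz 0.087
[0, 18.0, 0, np.float64(-3.3), np.float64(0.2), np.float64(3.9)] spoutz 0.085
[0, 18.0, 0, np.float64(-3.3), np.float64(0.2), np.float64(3.9)] spoutz 0.085
[0, 20.0, 0, np.float64(-3.7), np.float64(0.2), np.float64(4.4)] spoutz 0.083
[0, 20.0, 0, np.float64(-3.7), np.float64(0.2), np.float64(4.4)] spoutz 0.083
```

View pics/w7.png

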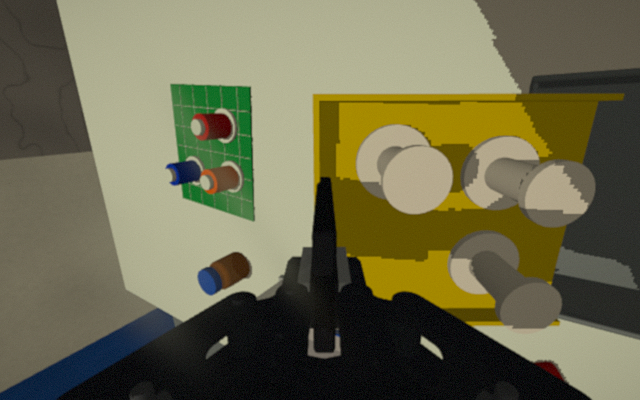

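```bash
python3 tilt.py 32 .232 .298 36 40 44 48 52 56
```

```text
[0, 4.0, 0, np.float64(-2.0), np.float64(0.1), np.float64(-0.9)] spoutz 0.122
[0, 8.0, 0, np.float64(-2.7), np.float64(0.1), np.float64(0.0)] spoutz 0.115
[0, 12.0, 0, np.float64(-3.4), np.float64(0.2), np.float64(1.0)] spoutz 0.11
[0, 16.0, 0, np.float64(-4.1), np.float64(0.2), np.float64(2.0)] spoutz 0.105
[0, 20.0, 0, np.float64(-4.9), np.float64(0.2), np.float64(3.0)] spoutz 0.101
[0, 24.0, 0, np.float64(-5.7), np.float64(0.2), np.float64(4.0)] spoutz 0.099
```

arm_command(targets=[[[0, 4, 0, -1.2, 0, -0.4, 255], [0, 8, 0, -2.4, 0, 0.2, 255], [0, 12, 0, -3.4, 0, 1, 255], [0, 16, 0, -4.1, 0, 2, 255], [0, 16, 0, -4.1, 0, 2, 255], [0, 16, 0, -4.1, 0, 2, 255], [0, 16, 0, -4.1, 0, 2, 255], [0, 16, 0, -4.1, 0, 2, 255]]])

```text
t: 8.55
tcp_pos: [0.4709, 0.1578, 0.2856]
ee_rot: [3.141, 0.727, -1.587]
contact_force: [-0.8, -0.0, -2.4]
opening: 0.0083
```

```bash
python3 - <<'E'
from h import *
s=r.observe(); print(s['t'],s['qpos'].round(3),s['tcp_pos'],s['opening'],s['contact_force'])
print(np.degrees(np.arccos(-Rt(s).as_matrix()[2,0])))
im=cams.get_image("wrist"); cv2.imwrite("pics/w8.png",im[:,:,::-1])
E
python3 tilt.py 48 .232 .298 52 56
```

```text
8.55 [ 0.706  0.548  0.114  1.776 -0.595  0.925] [0.47091463 0.15776696 0.28558894] 0.008294413625035371 [-0.76324183 -0.04000684 -2.35856829]
48.37246633422966
[0, 4.0, 0, np.float64(-1.1), np.float64(0.2), np.float64(0.9)] spoutz 0.101
[0, 8.0, 0, np.float64(-2.1), np.float64(0.2), np.float64(1.7)] spoutz 0.099
```

View pics/w8.png

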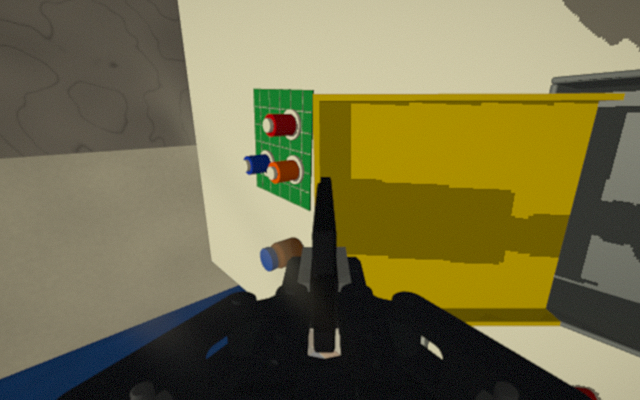

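```bash
python3 tilt.py 48.3 .235 .31 42 36 30 24 18 12 6 0
```

```text
[0, -6.3, 0, np.float64(0.4), np.float64(0.2), np.float64(-1.7)] spoutz 0.124
[0, -12.3, 0, np.float64(1.8), np.float64(0.1), np.float64(-2.8)] spoutz 0.134
[0, -18.3, 0, np.float64(3.1), np.float64(0.1), np.float64(-3.8)] spoutz 0.145
[0, -24.3, 0, np.float64(4.3), np.float64(0.1), np.float64(-4.7)] spoutz 0.158
[0, -30.3, 0, np.float64(5.3), np.float64(0.1), np.float64(-5.5)] spoutz 0.173
[0, -36.3, 0, np.float64(6.2), np.float64(0.0), np.float64(-6.3)] spoutz 0.189
[0, -42.3, 0, np.float64(7.0), np.float64(0.0), np.float64(-6.9)] spoutz 0.206
[0, -48.3, 0, np.float64(7.6), np.float64(0.0), np.float64(-7.4)] spoutz 0.225
```

arm_command(targets=[[[0, -6.3, 0, 0.4, 0, -1.7, 255], [0, -12.3, 0, 1.8, 0, -2.8, 255], [0, -18.3, 0, 3.1, 0, -3.8, 255], [0, -24.3, 0, 4.3, 0, -4.7, 255], [0, -30.3, 0, 5.3, 0, -5.5, 255], [0, -36.3, 0, 6.2, 0, -6.3, 255], [0, -42.3, 0, 7, 0, -6.9, 255], [0, -48.3, 0, 7.6, 0, -7.4, 255]]])

```text
t: 9.27
tcp_pos: [0.4688, 0.0499, 0.2932]
ee_rot: [-1.113, 1.563, 0.441]
contact_force: [-0.2, 0.0, -3.7]
opening: 0.008
```

Run:
```python
from h import *
s=r.observe(); print(s['t'],s['qpos'].round(3),s['tcp_pos'],s['opening'],s['contact_force'])
im=cams.get_image("scene"); crop(im,180,460,80,260,2.8,"pics/s9.png")
goal([.4534,-.0496,.2],[0,0,-1],[1,.045,0])
```

```text
9.2667 [ 0.104  0.045 -0.232  1.287  0.002  0.122] [0.46884044 0.0499461  0.29321369] 0.007984647628992647 [-0.24627693  0.03879378 -3.67264407]
turn [86.1  0.5  0.1] shift cm [ 9.28  1.39 -9.61]
```

View pics/s9.png

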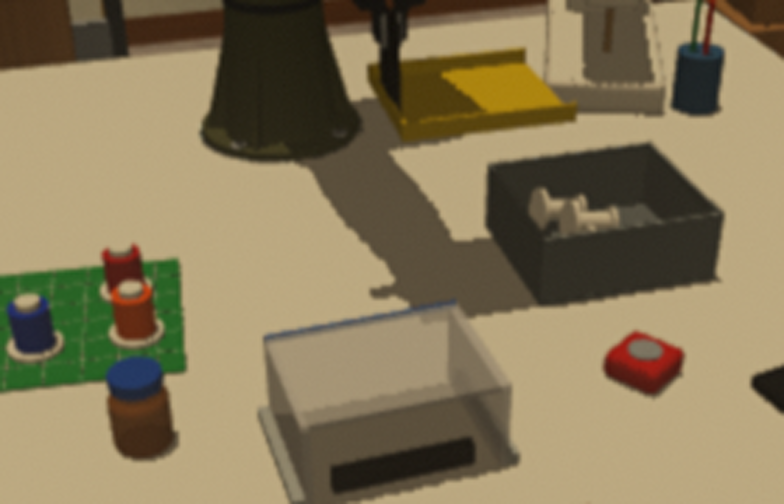

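arm_command(targets=[[[7, 0, 0, 0, 0.1, -0.8, 255], [14, 0, 0, 0, 0.2, -1.6, 255], [21, 0, 0, 0, 0.3, -2.4, 255], [28, 0, 0, 0, 0.4, -3.2, 255], [35, 0, 0, 0, 0.5, -4, 255], [42, 0, 0, 0, 0.6, -4.8, 255], [49, 0, 0, 0, 0.8, -5.6, 255], [56, 0, 0, 0, 1, -6.4, 255]]])

```text
t: 9.98
tcp_pos: [0.4563, -0.0194, 0.2938]
ee_rot: [-0.211, 1.562, 0.352]
contact_force: [-0.1, -0.4, -2.2]
opening: 0.0083
```

Run:
```python
from h import *
goal([.4534,-.0496,.2],[0,0,-1],[1,.045,0])
```

```text
turn [29.7  0.5 -0. ] shift cm [ 9.37 -2.38 -1.94]
```

arm_command(targets=[[[7, 0.2, 0, 1, -0.5, -0.5, 255], [14, 0.4, 0, 2, -1.2, -1, 255], [21, 0.5, 0, 4, -1.8, -1.5, 255], [27, 0.5, 0, 6, -2.2, -1.8, 255], [29.7, 0.5, 0, 8, -2.4, -1.9, 255], [29.7, 0.5, 0, 9.4, -2.4, -1.9, 255], [29.7, 0.5, 0, 9.4, -2.4, -1.9, 255], [29.7, 0.5, 0, 9.4, -2.4, -1.9, 255]]])

```text
t: 10.65
tcp_pos: [0.4526, -0.0501, 0.2001]
ee_rot: [-2.957, 1.57, -2.913]
contact_force: [-0.4, 0.4, -2.2]
opening: 0.0087
```

Run:
```python
from h import *
s=r.observe(); print(s['t'],s['tcp_pos'],s['contact_force'])
goal([.4534,-.0496,.0765],[0,0,-1],[1,.045,0])
```

```text
10.65 [ 0.45263384 -0.05006054  0.2000899 ] [-0.37603016  0.42746568 -2.22308872]
turn [-0.1 -0.   0. ] shift cm [12.36  0.04  0.09]
```

arm_command(targets=[[[0, 0, 0, 2, 0, 0, 255], [0, 0, 0, 4, 0, 0, 255], [0, 0, 0, 6, 0, 0, 255], [0, 0, 0, 8, 0, 0, 255], [0, 0, 0, 9.5, 0, 0, 255], [0, 0, 0, 10.7, 0, 0, 255], [0, 0, 0, 11.6, 0, 0.1, 255], [0, 0, 0, 12.1, 0, 0.1, 255]]])

```text
t: 11.32
tcp_pos: [0.4542, -0.0502, 0.0795]
ee_rot: [-0.873, 1.57, -0.83]
contact_force: [-0.1, 0.5, -2.2]
opening: 0.0083
```

Run:
```python
from h import *
s=r.observe(); print(s['t'],s['tcp_pos'],s['contact_force'],s['torque'])
im=cams.get_image("wrist"); cv2.imwrite("pics/w10.png",im[:,:,::-1])
im=cams.get_image("scene"); crop(im,180,460,80,260,2.8,"pics/s10.png")
```

```text
11.3167 [ 0.4541857  -0.05023668  0.07948554] [-0.10672079  0.48384048 -2.22442824] [-0.01854264  0.20159982  0.04090473]
```

View pics/s10.png

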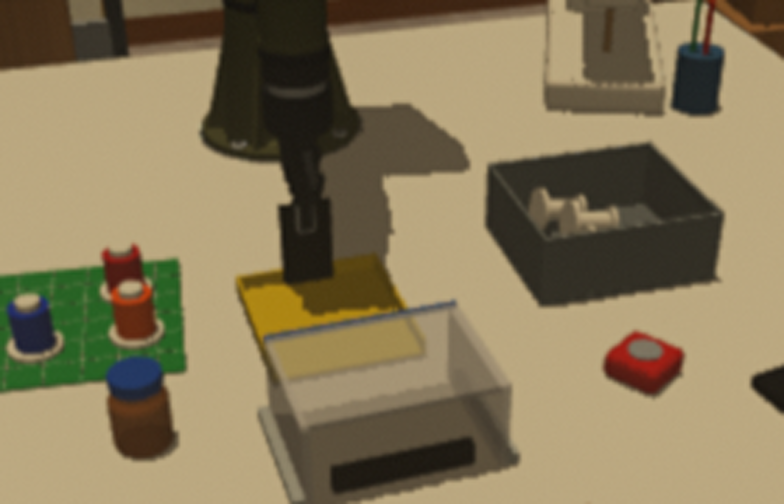

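View pics/w10.png

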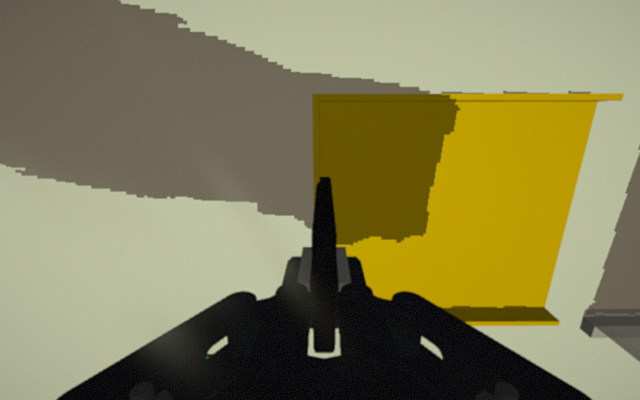

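arm_command(targets=[[[0, 0, 0, 0.2, 0, 0, 255], [0, 0, 0, 0.4, 0, 0, 255], [0, 0, 0, 0.4, 0, 0, 255], [0, 0, 0, 0.3, 0, 0, 100], [0, 0, 0, 0.3, 0, 0, 100], [0, 0, 0, 0.3, 0, 0, 100], [0, 0, 0, -1, 0, 0, 100], [0, 0, 0, -4, 0, 0, 100]]])

```text
t: 12.08
tcp_pos: [0.4509, -0.0498, 0.117]
ee_rot: [3.051, 1.564, 3.095]
contact_force: [0.4, 0.1, -0.8]
opening: 0.0524
```

Run:
```python
from h import *
s=r.observe(); print(s['t'],s['qpos'].round(3),s['tcp_pos'],s['opening'],s['contact_force'])
goal([.506,-.257,.2],[0,0,-1],[1,.045,0])
```

```text
12.0833 [-0.11   0.129 -0.555  0.893 -0.     1.418] [ 0.45090391 -0.04978657  0.1170306 ] 0.05236706809823998 [ 0.44567267  0.11884099 -0.76301444]
turn [-0.1 -0.4 -0. ] shift cm [ -8.34 -20.94   4.55]
```

arm_command(targets=[[[0, 0, 0, -2.5, -2, 0, 40], [0, 0, 0, -5, -5, 0.5, 40], [0, 0, 0, -7.5, -8.5, 1, 40], [0, 0, 0, -8.3, -12, 2, 40], [0, 0, 0, -8.3, -15, 3, 40], [0, 0, 0, -8.3, -18, 4, 40], [0, 0, 0, -8.3, -20, 4.5, 40], [0, 0, 0, -8.3, -21, 4.5, 40]]])

```text
t: 12.75
tcp_pos: [0.5066, -0.2604, 0.1995]
ee_rot: [-3.071, 1.565, -3.029]
contact_force: [0.2, -0.0, -1.3]
opening: 0.0722
```

Run:
```python
from h import *
s=r.observe(); print(s['t'],s['qpos'].round(3),s['tcp_pos'],s['opening'],s['contact_force'])
im=cams.get_image("wrist"); cv2.imwrite("pics/w11.png",im[:,:,::-1])
im=cams.get_image("top"); crop(im,280,480,120,310,3,"pics/t11.png")
```

```text
12.75 [-0.473  0.275 -0.172  1.128 -0.003  1.056] [ 0.50657019 -0.2603635   0.19954731] 0.07215185163161839 [ 0.21507772 -0.03908215 -1.34448164]
```

View pics/w11.png

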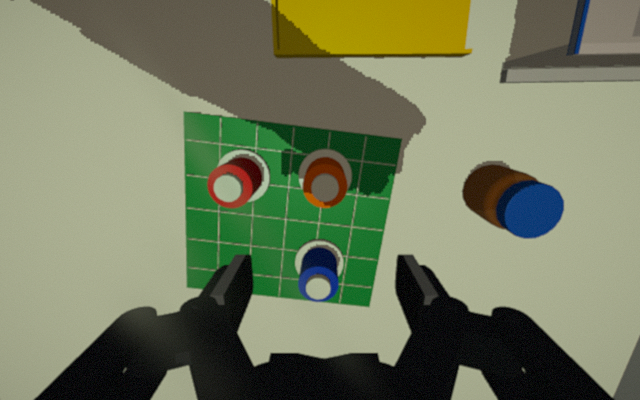

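View pics/t11.png

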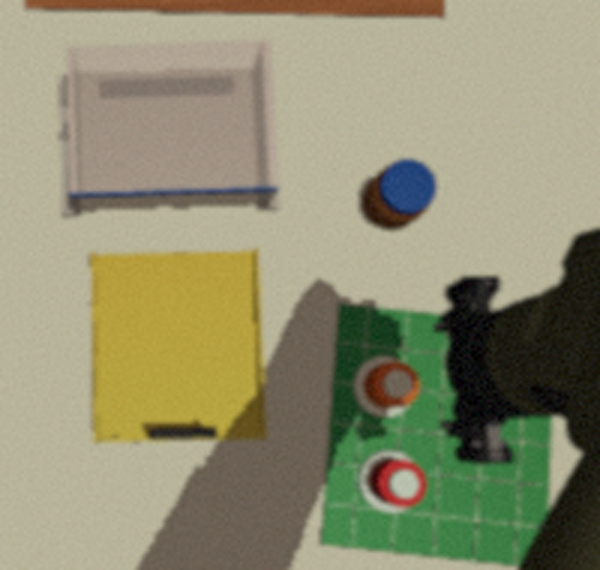

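```bash
cat >> h.py <<'E'
def plist(cam,d,z): 
    for k,(u,v) in d.items(): print(cam,k,onz(cam,u,v,z).round(4))
E
python3 - <<'E'
from h import *
plist("wrist",dict(orange=(325,188),red=(228,187),blue=(318,289)),.065)
plist("wrist",dict(orange=(326,174),red=(246,174),blue=(320,261)),.009)
C=lambda u,v:(280+u/3,120+v/3)
plist("top",dict(nl=C(94,441),nr=C(264,439),fl=C(91,256),fr=C(257,251)),.015)
goal([.506,-.257,.085],[0,0,-1],[1,.045,0])
E
```

```text
wrist orange [ 0.5048 -0.2512  0.065 ]
wrist red [ 0.4123 -0.2543  0.065 ]
wrist blue [ 0.5021 -0.3618  0.065 ]
wrist orange [ 0.5055 -0.2489  0.009 ]
wrist red [ 0.4152 -0.2529  0.009 ]
wrist blue [ 0.503  -0.3582  0.009 ]
top nl [0.4442 0.0332 0.015 ]
top nr [ 0.4506 -0.1346  0.015 ]
top fl [0.6294 0.0419 0.015 ]
top fr [ 0.6388 -0.1268  0.015 ]
turn [-0.2 -0.4 -0. ] shift cm [11.43  0.16  0.15]
```

arm_command(targets=[[[0, -0.4, 0, 3, 0.6, 0, 40], [0, -0.4, 0, 6.5, 0.6, 0, 40], [0, -0.4, 0, 10, 0.6, 0, 40], [0, -0.4, 0, 13, 0.6, 0, 40], [0, -0.4, 0, 15.5, 0.6, 0, 40], [0, -0.4, 0, 17.3, 0.6, 0, 40], [0, -0.4, 0, 18, 0.6, 0, 40], [0, -0.4, 0, 18, 0.6, 0, 40]]], squeeze=30)

```text
t: 13.52
tcp_pos: [0.502, -0.2506, 0.0177]
ee_rot: [2.406, 1.566, 2.449]
contact_force: [-0.8, 0.5, -0.4]
opening: 0.0719
```

Run:
```python
from h import *
s=r.observe(); print(s['t'],s['tcp_pos'],s['opening'],s['contact_force'])
im=cams.get_image("wrist"); cv2.imwrite("pics/w12.png",im[:,:,::-1])
```

```text
13.5167 [ 0.50197393 -0.25062987  0.01772903] 0.07187919179626955 [-0.80366297  0.4894157  -0.37453895]
```

View pics/w12.png

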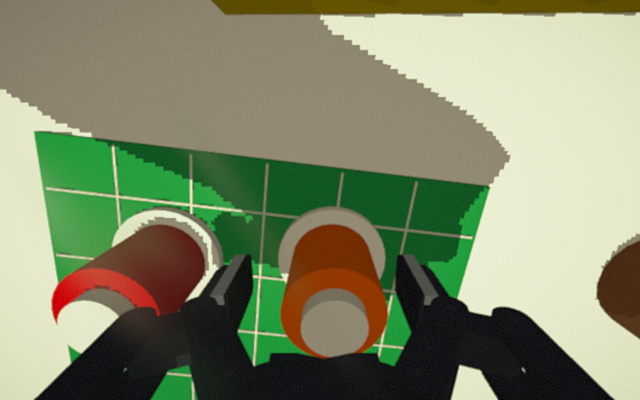

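arm_command(targets=[[[0, 0, 0, 0, 0, 0.2, 255], [0, 0, 0, 0, 0, 0.2, 255], [0, 0, 0, 0, 0, 0.2, 255], [0, 0, 0, 0, 0, 0.2, 255], [0, 0, 0, -0.5, 0, 0.2, 255], [0, 0, 0, -2, 0, 0.2, 255], [0, 0, 0, -5, 0, 0.2, 255], [0, 0, 0, -9, 0, 0.2, 255]]], squeeze=40)

```text
t: 14.23
tcp_pos: [0.5029, -0.2504, 0.1081]
ee_rot: [2.525, 1.563, 2.567]
contact_force: [0.5, -0.4, -1.8]
opening: 0.0431
```

Run:
```python
from h import *
s=r.observe(); print(s['t'],s['tcp_pos'],s['opening'],s['contact_force'])
im=cams.get_image("wrist"); cv2.imwrite("pics/w13.png",im[:,:,::-1])
goal([.590,-.002,.12],[0,0,-1],[1,.045,0])
```

```text
14.2333 [ 0.50287575 -0.25044127  0.10805639] 0.04313178149539569 [ 0.5192418  -0.39987368 -1.76106319]
turn [-0.2  0.3  0.1] shift cm [-0.22 24.74  9.25]
```

View pics/w13.png

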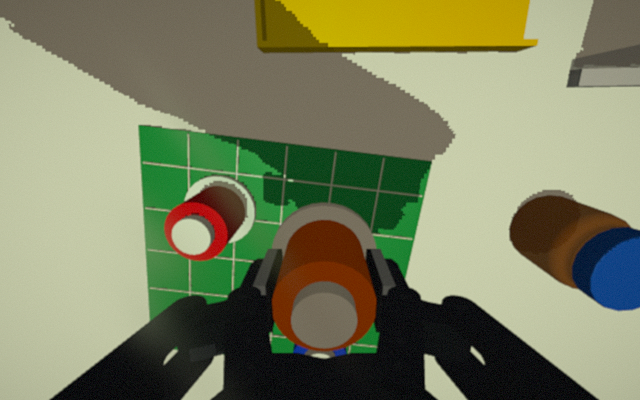

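arm_command(targets=[[[0, 0.3, 0, -0.2, 1.5, 0.6, 255], [0, 0.3, 0, -0.2, 4.5, 1.8, 255], [0, 0.3, 0, -0.2, 8.5, 3.3, 255], [0, 0.3, 0, -0.2, 12.5, 4.8, 255], [0, 0.3, 0, -0.2, 16.5, 6.3, 255], [0, 0.3, 0, -0.2, 20.5, 7.8, 255], [0, 0.3, 0, -0.2, 23.5, 8.9, 255], [0, 0.3, 0, -0.2, 24.7, 9.3, 255]]])

```text
t: 14.95
tcp_pos: [0.5922, 0.0022, 0.1205]
ee_rot: [-0.083, 1.569, -0.037]
contact_force: [-0.5, -0.3, -1.0]
opening: 0.043
```

Run:
```python
from h import *
s=r.observe(); print(s['t'],s['tcp_pos'],s['opening'],s['contact_force'])
im=cams.get_image("wrist"); cv2.imwrite("pics/w14.png",im[:,:,::-1])
goal([.590,-.002,.024],[0,0,-1],[1,.045,0])
```

```text
14.95 [0.59215242 0.00223564 0.12052283] 0.04297822184026382 [-0.45481918 -0.28419761 -1.00604207]
turn [0.1 0.1 0. ] shift cm [ 9.64 -0.44 -0.25]
```

View pics/w14.png

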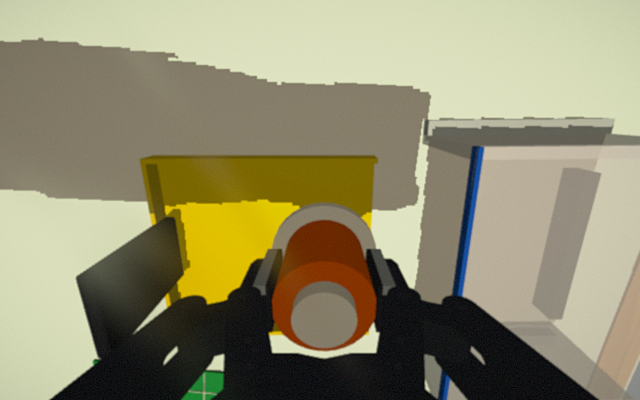

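Run:
```python
from h import *
plist("wrist",dict(fl=(377,158),nl=(143,158)),.024)
```

```text
wrist fl [0.6323 0.0461 0.024 ]
wrist nl [0.4458 0.0371 0.024 ]
```

arm_command(targets=[[[0, 0, 0, 2, -0.2, -0.2, 255], [0, 0, 0, 4.5, -0.4, -0.4, 255], [0, 0, 0, 7, -0.4, -0.4, 255], [0, 0, 0, 8.8, -0.4, -0.4, 255], [0, 0, 0, 9.5, -0.4, -0.4, 255], [0, 0, 0, 9.7, -0.4, -0.4, 255], [0, 0, 0, 9.8, -0.4, -0.4, 255], [0, 0, 0, 9.8, -0.4, -0.4, 255]]])

```text
t: 15.67
tcp_pos: [0.5884, -0.0027, 0.0245]
ee_rot: [-0.253, 1.568, -0.207]
contact_force: [-5.2, -0.4, 11.9]
opening: 0.0429
```

Run:
```python
from h import *
s=r.observe(); print(s['t'],s['tcp_pos'],s['opening'],s['contact_force'])
```

```text
15.6667 [ 0.58842141 -0.00267013  0.02454606] 0.04286810185728288 [-5.18376686 -0.39118439 11.93888621]
```

arm_command(targets=[[[0, 0, 0, -0.1, 0, 0, 255], [0, 0, 0, -0.1, 0, 0, 75], [0, 0, 0, -0.1, 0, 0, 75], [0, 0, 0, -0.1, 0, 0, 75], [0, 0, 0, -2, 0, 0, 75], [0, 0, 0, -5, 0, 0, 75], [0, 0, 0, -9, 0, 0, 75], [0, 0, 0, -13, 0, 0, 75]]])

```text
t: 16.33
tcp_pos: [0.5869, -0.0027, 0.1549]
ee_rot: [-2.31, 1.57, -2.264]
contact_force: [0.7, 0.1, 0.3]
opening: 0.0604
```

Run:
```python
from h import *
s=r.observe(); print(s['t'],s['tcp_pos'],s['opening'],s['contact_force'])
im=cams.get_image("wrist"); cv2.imwrite("pics/w15.png",im[:,:,::-1])
goal([.413,-.256,.14],[0,0,-1],[1,.045,0])
```

```text
16.3333 [ 0.586899   -0.00266045  0.15489879] 0.060445451976583874 [0.68084101 0.09997137 0.25880684]
turn [0.1 0.7 0.1] shift cm [  2.22 -24.48 -19.07]
```

View pics/w15.png

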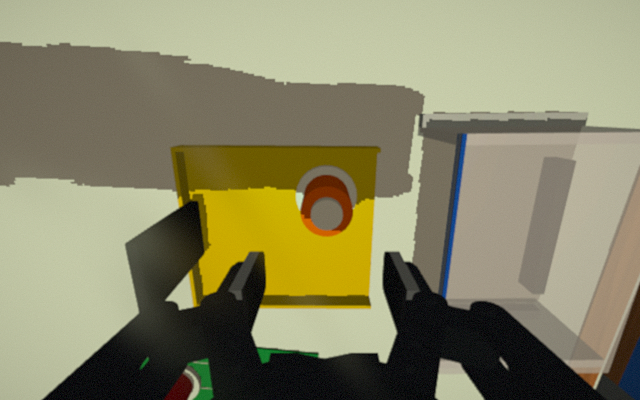

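arm_command(targets=[[[0, 0.5, 0, 0, -2, -1.5, 40], [0, 0.5, 0, 0, -5, -4, 40], [0, 0.5, 0, 0, -8.3, -6.5, 40], [0, 0.5, 0, 0, -11.5, -9, 40], [0, 0.5, 0, 0, -14.7, -11.5, 40], [0, 0.5, 0, 0, -18, -14, 40], [0, 0.5, 0, 0, -21.2, -16.5, 40], [0, 0.5, 0, 0, -24, -18.7, 40]]])

```text
t: 17.05
tcp_pos: [0.4146, -0.2527, 0.1621]
ee_rot: [-0.478, 1.567, -0.432]
contact_force: [0.2, 0.2, -0.2]
opening: 0.0717
```

Run:
```python
from h import *
s=r.observe(); print(s['t'],s['tcp_pos'],s['opening'],s['contact_force'])
im=cams.get_image("wrist"); cv2.imwrite("pics/w16.png",im[:,:,::-1])
im=cams.get_image("top"); crop(im,280,480,120,310,3,"pics/t16.png")
```

```text
17.05 [ 0.4145981  -0.25273837  0.16212965] 0.07170719730368295 [ 0.23495685  0.15607217 -0.21852973]
```

View pics/w16.png

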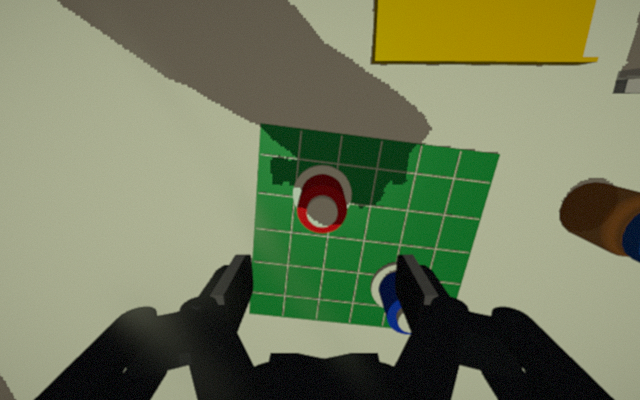

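View pics/t16.png

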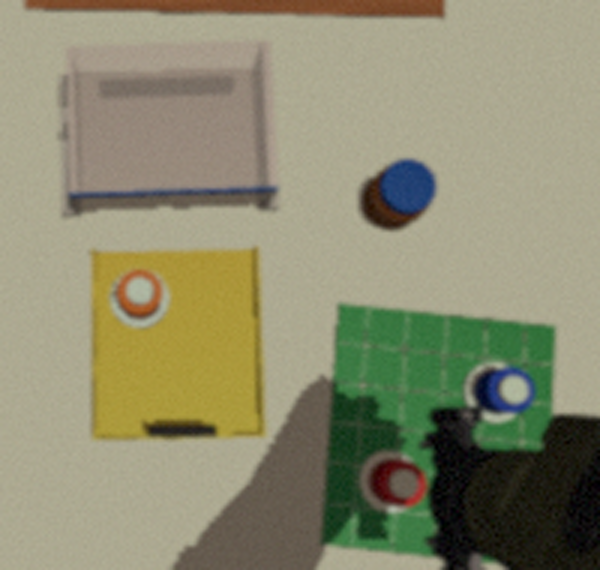

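Run:
```python
from h import *
plist("wrist",dict(red=(322,211)),.065)
plist("wrist",dict(red=(323,193)),.009)
C=lambda u,v:(280+u/3,120+v/3)
plist("top",dict(nl=C(94,437),nr=C(264,436),fl=C(92,253),fr=C(257,248)),.015)
plist("top",dict(o=C(140,292)),.069)
plist("top",dict(o=C(139,297)),.013)
```

```text
wrist red [ 0.4118 -0.258   0.065 ]
wrist red [ 0.4125 -0.2574  0.009 ]
top nl [0.4481 0.0334 0.015 ]
top nr [ 0.4535 -0.1346  0.015 ]
top fl [0.6325 0.041  0.015 ]
top fr [ 0.6419 -0.1267  0.015 ]
top o [ 0.5867 -0.0085  0.069 ]
top o [ 0.5889 -0.0079  0.013 ]
```

arm_command(targets=[[[0, 0, 0, 3, -0.4, -0.2, 40], [0, 0, 0, 6.5, -0.4, -0.2, 40], [0, 0, 0, 10, -0.4, -0.2, 40], [0, 0, 0, 12.5, -0.4, -0.2, 40], [0, 0, 0, 14, -0.4, -0.2, 40], [0, 0, 0, 14.4, -0.4, -0.2, 40], [0, 0, 0, 14.4, -0.4, -0.2, 255], [0, 0, 0, 14.4, -0.4, -0.2, 255]]])

```text
t: 17.82
tcp_pos: [0.4126, -0.2589, 0.0187]
ee_rot: [-0.781, 1.567, -0.741]
contact_force: [-0.4, 0.3, -0.4]
opening: 0.0493
```

arm_command(targets=[[[0, 0, 0, 0, 0, 0, 255], [0, 0, 0, 0, 0, 0, 255], [0, 0, 0, 0, 0, 0, 255], [0, 0, 0, -0.5, 0, 0, 255], [0, 0, 0, -2, 0, 0, 255], [0, 0, 0, -5, 0, 0, 255], [0, 0, 0, -8, 0, 0, 255], [0, 0, 0, -10, 0, 0, 255]]])

```text
t: 18.48
tcp_pos: [0.413, -0.2591, 0.1217]
ee_rot: [-0.712, 1.564, -0.671]
contact_force: [0.6, -0.4, -0.9]
opening: 0.0428
```

Run:
```python
from h import *
s=r.observe(); print(s['t'],s['tcp_pos'],s['opening'],s['contact_force'])
im=cams.get_image("wrist"); cv2.imwrite("pics/w17.png",im[:,:,::-1])
goal([.595,-.088,.12],[0,0,-1],[1,.045,0])
```

```text
18.4833 [ 0.41303594 -0.25914247  0.12172539] 0.042805310421967224 [ 0.55259982 -0.41060792 -0.88257323]
turn [-0.3  0.5  0.4] shift cm [ 0.55 16.51 18.67]
```

View pics/w17.png

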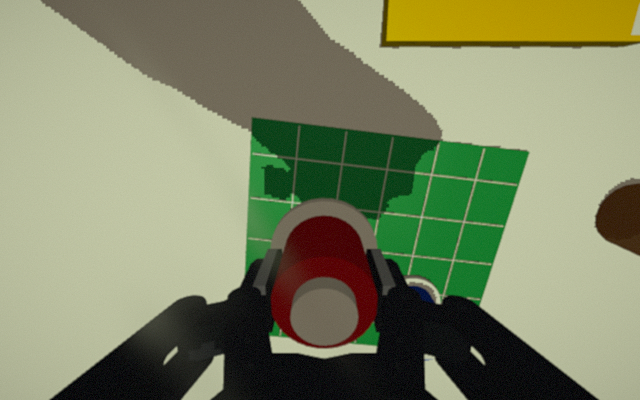

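arm_command(targets=[[[0, 0.5, 0, 0, 1.3, 1.5, 255], [0, 0.5, 0, 0, 3.5, 4, 255], [0, 0.5, 0, 0, 6, 6.8, 255], [0, 0.5, 0, 0, 8.5, 9.6, 255], [0, 0.5, 0, 0, 11, 12.4, 255], [0, 0.5, 0, 0, 13.5, 15.2, 255], [0, 0.5, 0, 0, 15.7, 17.7, 255], [0, 0.5, 0, 0.2, 16.5, 18.6, 255]]])

```text
t: 19.2
tcp_pos: [0.5978, -0.0848, 0.1243]
ee_rot: [-1.027, 1.564, -0.984]
contact_force: [0.0, -0.9, -0.9]
opening: 0.043
```

Run:
```python
from h import *
s=r.observe(); print(s['t'],s['tcp_pos'],s['opening'],s['contact_force'])
im=cams.get_image("wrist"); cv2.imwrite("pics/w18.png",im[:,:,::-1])
goal([.594,-.088,.024],[0,0,-1],[1,.045,0])
```

```text
19.2 [ 0.59777354 -0.0848186   0.12427935] 0.042984592020169146 [ 0.01671235 -0.8519877  -0.87070758]
turn [-0.1  0.2  0.3] shift cm [ 9.95 -0.26 -0.4 ]
```

View pics/w18.png

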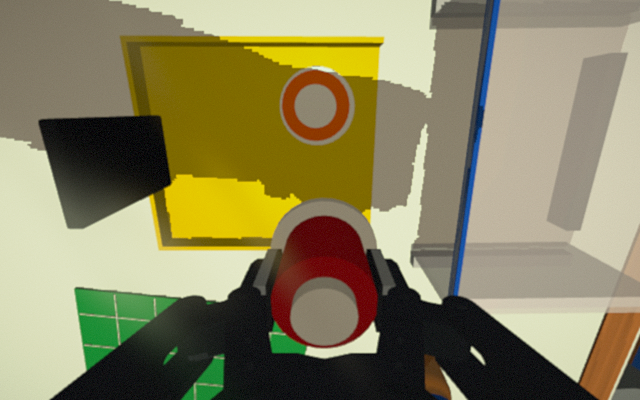

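Run:
```python
from h import *
plist("wrist",dict(nr=(161,249),nl=(121,37),fl=(383,39)),.024)
plist("wrist",dict(o=(316,105)),.069)
```

```text
wrist nr [ 0.4547 -0.1313  0.024 ]
wrist nl [0.4461 0.0363 0.024 ]
wrist fl [0.6344 0.0435 0.024 ]
wrist o [ 0.5889 -0.0044  0.069 ]
```

arm_command(targets=[[[0, 0.2, 0, 2, 0, -0.4, 255], [0, 0.2, 0, 4.5, 0, -0.4, 255], [0, 0.2, 0, 7, 0, -0.4, 255], [0, 0.2, 0, 9, 0, -0.4, 255], [0, 0.2, 0, 9.7, 0, -0.4, 255], [0, 0.2, 0, 9.9, 0, -0.4, 255], [0, 0.2, 0, 9.9, 0, -0.4, 255], [0, 0.2, 0, 9.9, 0, -0.4, 255]]])

```text
t: 19.92
tcp_pos: [0.5942, -0.0859, 0.0254]
ee_rot: [-1.512, 1.565, -1.469]
contact_force: [0.8, -0.7, -0.9]
opening: 0.0433
```

Run:
```python
from h import *
s=r.observe(); print(s['t'],s['tcp_pos'],s['opening'],s['contact_force'])
```

```text
19.9167 [ 0.59423975 -0.08593026  0.02538133] 0.04326155487958778 [ 0.76169038 -0.71769677 -0.90597022]
```

arm_command(targets=[[[0, 0, 0, 0.2, 0, 0, 255], [0, 0, 0, 0.25, 0, 0, 255], [0, 0, 0, 0.2, 0, 0, 75], [0, 0, 0, 0.2, 0, 0, 75], [0, 0, 0, 0.1, 0, 0, 75], [0, 0, 0, -2, 0, 0, 75], [0, 0, 0, -6, 0, 0, 75], [0, 0, 0, -10, 0, 0, 75]]])

```text
t: 20.58
tcp_pos: [0.5925, -0.085, 0.1252]
ee_rot: [-2.124, 1.564, -2.081]
contact_force: [1.2, -0.5, 0.1]
opening: 0.0603
```

Run:
```python
from h import *
s=r.observe(); print(s['t'],s['qpos'].round(3),s['tcp_pos'],s['opening'],s['contact_force'])
im=cams.get_image("wrist"); cv2.imwrite("pics/w19.png",im[:,:,::-1])
goal([.503,-.362,.16],[0,0,-1],[.045,-1,0])
goal([.503,-.362,.16],[0,0,-1],[1,.045,0])
```

```text
20.5833 [-0.139  0.373 -0.212  0.988 -0.006  1.388] [ 0.5924773  -0.08501508  0.12518019] 0.06028878009292764 [ 1.20574254 -0.50949244  0.06659904]
turn [89.9  0.8 -0.1] shift cm [ -2.39 -27.21 -10.67]
turn [-0.1  0.6  0.5] shift cm [ -2.39 -27.21 -10.67]
```

View pics/w19.png

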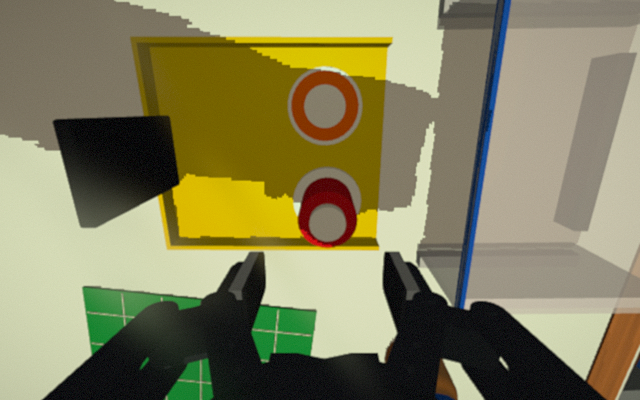

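arm_command(targets=[[[0, 0.6, 0, -1.5, -2, -0.8, 40], [0, 0.6, 0, -2.5, -5, -2, 40], [0, 0.6, 0, -3, -9, -3.5, 40], [0, 0.6, 0, -3, -12.5, -5, 40], [0, 0.6, 0, -3, -16, -6.4, 40], [0, 0.6, 0, -3, -20, -7.8, 40], [0, 0.6, 0, -3, -23.5, -9.2, 40], [0, 0.6, 0, -3, -26.5, -10.4, 40]]])

```text
t: 21.3
tcp_pos: [0.5044, -0.3573, 0.1664]
ee_rot: [-1.599, 1.562, -1.556]
contact_force: [1.0, 0.0, -0.6]
opening: 0.0718
```

Run:
```python
from h import *
s=r.observe(); print(s['t'],s['tcp_pos'],s['opening'],s['contact_force'])
im=cams.get_image("wrist"); cv2.imwrite("pics/w20.png",im[:,:,::-1])
im=cams.get_image("top"); crop(im,280,480,120,310,3,"pics/t20.png")
```

```text
21.3 [ 0.50440942 -0.35733973  0.16638899] 0.07179369326361347 [ 0.98464745  0.02061679 -0.60421504]
```

View pics/w20.png

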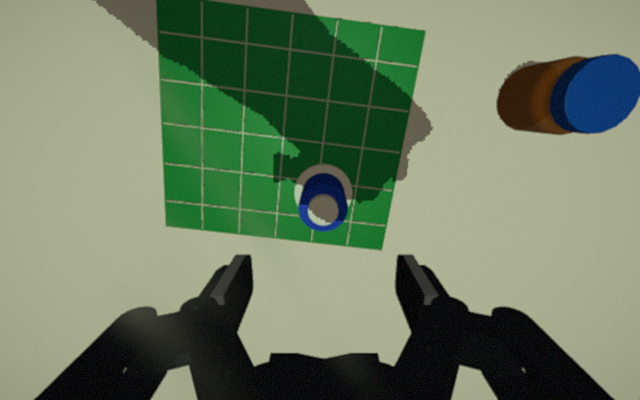

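View pics/t20.png

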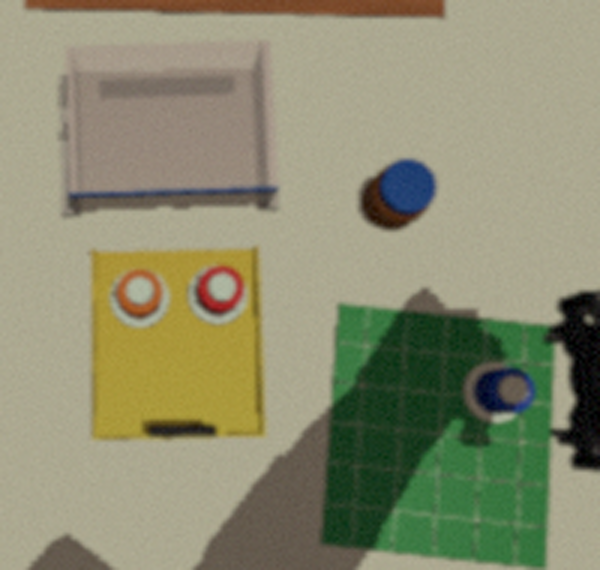

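Run:
```python
from h import *
plist("wrist",dict(b=(323,208)),.065)
C=lambda u,v:(280+u/3,120+v/3)
plist("top",dict(o=C(140,291),r=C(221,288)),.069)
plist("top",dict(nl=C(94,437),nr=C(264,436),fl=C(92,252),fr=C(257,248)),.015)
```

```text
wrist b [ 0.5027 -0.3623  0.065 ]
top o [ 0.5877 -0.0084  0.069 ]
top r [ 0.5926 -0.0862  0.069 ]
top nl [0.4481 0.0334 0.015 ]
top nr [ 0.4535 -0.1346  0.015 ]
top fl [0.6336 0.0411 0.015 ]
top fr [ 0.6419 -0.1267  0.015 ]
```

arm_command(targets=[[[0, 0.4, 0, 3, -0.4, -0.1, 40], [0, 0.4, 0, 6.5, -0.4, -0.1, 40], [0, 0.4, 0, 10, -0.4, -0.1, 40], [0, 0.4, 0, 12.5, -0.4, -0.1, 40], [0, 0.4, 0, 14.3, -0.4, -0.1, 40], [0, 0.4, 0, 14.8, -0.4, -0.1, 40], [0, 0.4, 0, 14.8, -0.4, -0.1, 255], [0, 0.4, 0, 14.8, -0.4, -0.1, 255]]])

```text
t: 22.07
tcp_pos: [0.5035, -0.3649, 0.0191]
ee_rot: [-2.154, 1.558, -2.116]
contact_force: [1.0, -0.6, 1.1]
opening: 0.0488
```

arm_command(targets=[[[0, 0, 0, 0, 0, 0, 255], [0, 0, 0, 0, 0, 0, 255], [0, 0, 0, 0, 0, 0, 255], [0, 0, 0, -0.5, 0, 0, 255], [0, 0, 0, -2, 0, 0, 255], [0, 0, 0, -5, 0, 0, 255], [0, 0, 0, -8, 0, 0, 255], [0, 0, 0, -10, 0, 0, 255]]])

```text
t: 22.73
tcp_pos: [0.505, -0.3643, 0.1224]
ee_rot: [-1.941, 1.558, -1.903]
contact_force: [1.0, -0.5, -0.4]
opening: 0.0429
```

Run:
```python
from h import *
s=r.observe(); print(s['t'],s['tcp_pos'],s['opening'],s['contact_force'])
im=cams.get_image("wrist"); cv2.imwrite("pics/w21.png",im[:,:,::-1])
goal([.529,-.047,.13],[0,0,-1],[1,.045,0])
```

```text
22.7333 [ 0.50499124 -0.36432457  0.12244259] 0.04285727289015904 [ 0.98492834 -0.46927113 -0.36272063]
turn [-0.4 -0.   0.9] shift cm [-0.86 31.75  3.42]
```

View pics/w21.png

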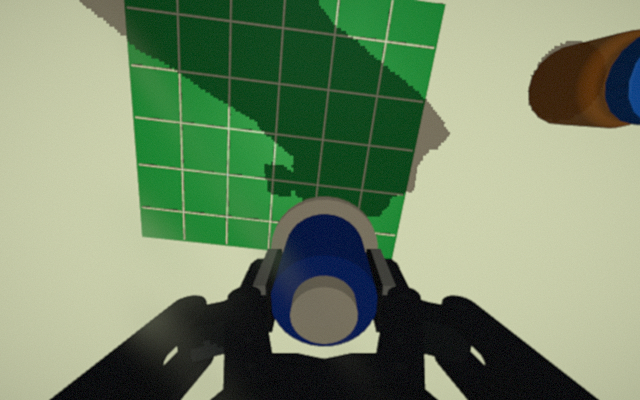

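arm_command(targets=[[[-0.4, 0, 0.9, -0.5, 2, 0.3, 255], [-0.4, 0, 0.9, -1, 5.5, 0.8, 255], [-0.4, 0, 0.9, -1.5, 9.5, 1.2, 255], [-0.4, 0, 0.9, -2, 13.5, 1.6, 255], [-0.4, 0, 0.9, -2, 17.5, 2, 255], [-0.4, 0, 0.9, -2, 21.5, 2.5, 255], [-0.4, 0, 0.9, -2, 25.5, 3, 255], [-0.4, 0, 0.9, -2, 28.5, 3.4, 255]]])

```text
t: 23.45
tcp_pos: [0.5292, -0.0757, 0.142]
ee_rot: [1.959, 1.569, 2.006]
contact_force: [0.3, 0.5, -0.6]
opening: 0.043
```

Run:
```python
from h import *
s=r.observe(); print(s['t'],s['tcp_pos'],s['opening'],s['contact_force'])
goal([.529,-.047,.14],[0,0,-1],[1,.045,0])
```

```text
23.45 [ 0.52915353 -0.07567749  0.14199919] 0.04299771160018899 [ 0.31804709  0.54365457 -0.63112782]
turn [ 0.1 -0.  -0.1] shift cm [0.2  2.86 0.12]
```

arm_command(targets=[[[0, 0, 0, 0, 1, 0, 255], [0, 0, 0, 0, 2, 0, 255], [0, 0, 0, 0, 2.8, 0.1, 255], [0, 0, 0, 0, 2.8, 0.1, 255]]])

```text
t: 23.78
tcp_pos: [0.5288, -0.047, 0.1421]
ee_rot: [1.921, 1.569, 1.968]
contact_force: [-0.3, 0.5, -0.6]
opening: 0.0432
```

Run:
```python
from h import *
s=r.observe(); print(s['t'],s['tcp_pos'],s['opening'],s['contact_force'])
im=cams.get_image("wrist"); cv2.imwrite("pics/w22.png",im[:,:,::-1])
goal([.529,-.047,.0245],[0,0,-1],[1,.045,0])
```

```text
23.7833 [ 0.52879539 -0.04697912  0.14209211] 0.04324745360440065 [-0.33410325  0.48849687 -0.61242316]
turn [ 0.1 -0.  -0.1] shift cm [11.76  0.08  0.02]
```

View pics/w22.png

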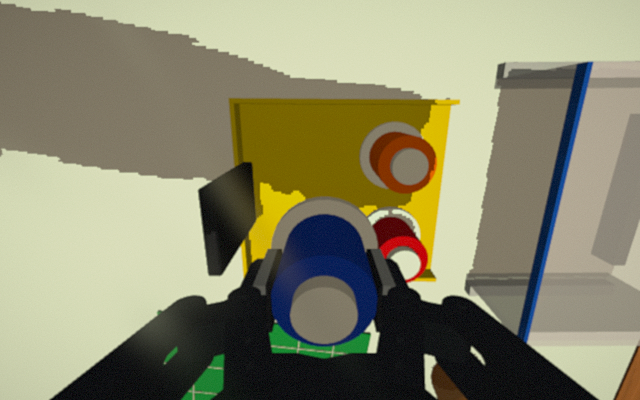

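arm_command(targets=[[[0, 0, 0, 2, 0, -0.2, 255], [0, 0, 0, 4.5, 0, -0.3, 255], [0, 0, 0, 7, 0, -0.3, 255], [0, 0, 0, 9.5, 0, -0.3, 255], [0, 0, 0, 11, 0, -0.3, 255], [0, 0, 0, 11.6, 0, -0.3, 255], [0, 0, 0, 11.7, 0, -0.3, 255], [0, 0, 0, 11.7, 0, -0.3, 255]]])

```text
t: 24.5
tcp_pos: [0.5259, -0.049, 0.0251]
ee_rot: [2.277, 1.569, 2.322]
contact_force: [0.2, 0.7, -1.0]
opening: 0.0431
```

Run:
```python
from h import *
s=r.observe(); print(s['t'],s['tcp_pos'],s['opening'],s['contact_force'])
```

```text
24.5 [ 0.52590809 -0.04896239  0.02513538] 0.04314423696837024 [ 0.16932932  0.67148415 -1.03769359]
```

arm_command(targets=[[[0, 0, 0, 0.15, 0, 0, 255], [0, 0, 0, 0.2, 0, 0, 255], [0, 0, 0, 0.2, 0, 0, 85], [0, 0, 0, 0.2, 0, 0, 85], [0, 0, 0, 0.1, 0, 0, 85], [0, 0, 0, -2, 0, 0, 85], [0, 0, 0, -6, 0, 0, 85], [0, 0, 0, -10, 0, 0, 85]]])

```text
t: 25.17
tcp_pos: [0.5243, -0.0488, 0.1253]
ee_rot: [2.829, 1.566, 2.875]
contact_force: [2.0, 0.2, -0.1]
opening: 0.0565
```

arm_command(targets=[[[0, 0, 0, -2, 0, -2, 100], [0, 0, 0, -4, 0, -5, 110], [0, 0, 0, -4.5, 0, -7, 110], [0, 0, 0, -4.5, 0, -7, 110]]])

```text
t: 25.5
tcp_pos: [0.452, -0.0521, 0.1727]
ee_rot: [2.854, 1.567, 2.899]
contact_force: [-0.1, -0.1, -0.4]
opening: 0.0485
```

Run:
```python
from h import *
s=r.observe(); print(s['t'],s['tcp_pos'],s['opening'],s['contact_force'])
im=cams.get_image("wrist"); cv2.imwrite("pics/w23.png",im[:,:,::-1])
im=cams.get_image("top"); crop(im,150,480,120,310,2.4,"pics/t23.png")
im=cams.get_image("scene"); crop(im,180,460,80,260,2.8,"pics/s23.png")
```

```text
25.5 [ 0.45200961 -0.05209071  0.17265084] 0.048529725288462826 [-0.07753487 -0.11959905 -0.35564523]
```

View pics/w23.png

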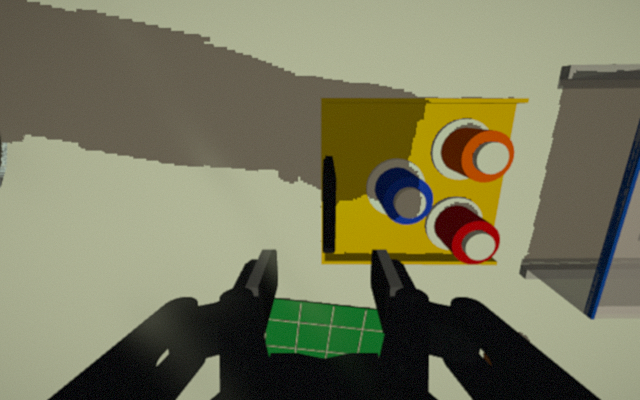

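View pics/s23.png

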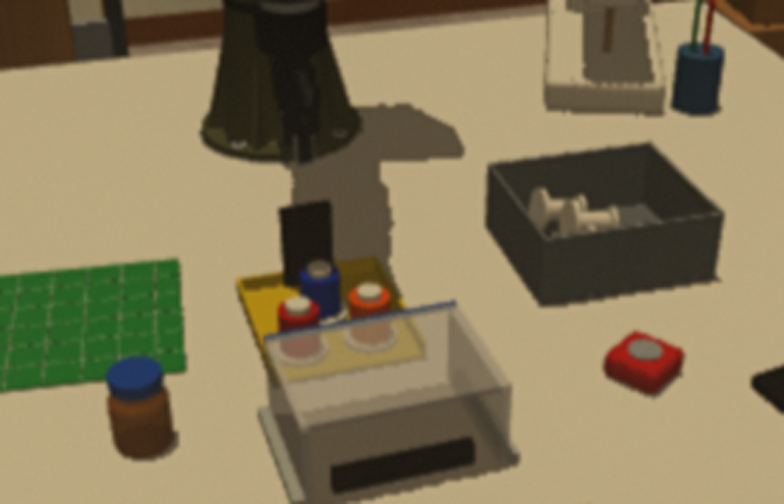

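View pics/t23.png

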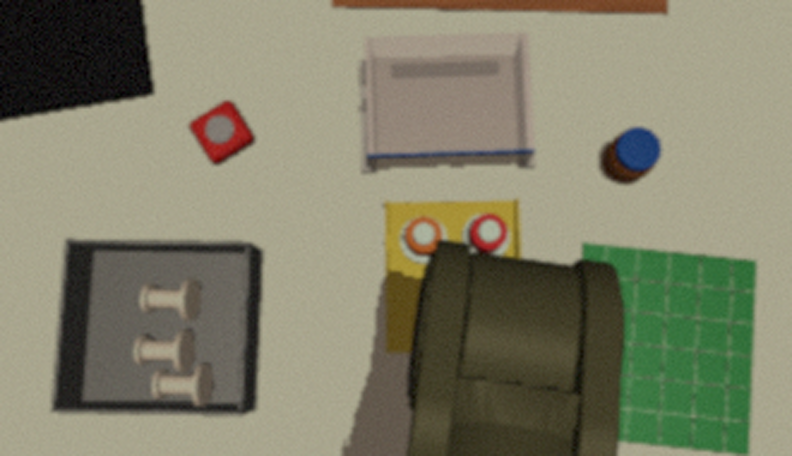

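Run:
```python
from h import *
plist("wrist",dict(nl=(321,98),nr=(321,263),fl=(528,100)),.024)
print(((np.array(onz("wrist",329,157,.11))).round(3)),((np.array(onz("wrist",329,253,.11))).round(3)))
plist("wrist",dict(o=(492,157),b=(407,201),r=(480,247)),.069)
s=r.observe()
goal([.4575,-.0505,.105],[0,0,-1],[1,.045,0])
```

```text
wrist nl [0.4475 0.0367 0.024 ]
wrist nr [ 0.4548 -0.1308  0.024 ]
wrist fl [0.6359 0.0436 0.024 ]
[ 0.456 -0.004  0.11 ] [ 0.46  -0.076  0.11 ]
wrist o [ 0.5891 -0.004   0.069 ]
wrist b [ 0.5249 -0.0444  0.069 ]
wrist r [ 0.5954 -0.0839  0.069 ]
turn [ 0.  -0.2 -0.1] shift cm [6.59 0.13 0.27]
```

arm_command(targets=[[[0, 0, 0, 2, 0.1, 0.3, 110], [0, 0, 0, 4, 0.1, 0.5, 110], [0, 0, 0, 6, 0.2, 0.6, 110], [0, 0, 0, 8, 0.2, 0.6, 110], [0, 0, 0, 9.2, 0.2, 0.6, 110], [0, 0, 0, 9.6, 0.2, 0.6, 110], [0, 0, 0, 9.6, 0.2, 0.6, 255], [0, 0, 0, 9.6, 0.2, 0.6, 255]]], squeeze=60)

```text
t: 26.32
tcp_pos: [0.4612, -0.0496, 0.0749]
ee_rot: [2.762, 1.567, 2.808]
contact_force: [-0.5, 0.2, 0.5]
opening: 0.0253
```

arm_command(targets=[[[0, 0, 0, 0, 0, 0, 255], [0, 0, 0, 0, 0, 0, 255], [0, 0, 0, 0, 0, 0, 255], [0, 0, 0, 0, 0, 0, 255]]])

```text
t: 26.65
tcp_pos: [0.4618, -0.0497, 0.0755]
ee_rot: [2.635, 1.568, 2.681]
contact_force: [0.5, 0.2, 1.7]
opening: 0.009
```

Run:
```python
from h import *
s=r.observe(); print(s['t'],s['tcp_pos'],s['opening'],s['contact_force'],Rt(s).as_matrix().round(3))
im=cams.get_image("wrist"); cv2.imwrite("pics/w24.png",im[:,:,::-1])
goal([.614,-.0424,.0763],[0,0,-1],[1,.045,0])
```

```text
26.65 [ 0.46179602 -0.04972613  0.07547816] 0.009026576449128305 [0.54745268 0.20000725 1.69383217] [[-0.002 -0.046  0.999]
 [ 0.001  0.999  0.046]
 [-1.     0.001 -0.002]]
turn [ 0.  -0.1 -0.1] shift cm [-0.11  0.04 15.24]
```

View pics/w24.png

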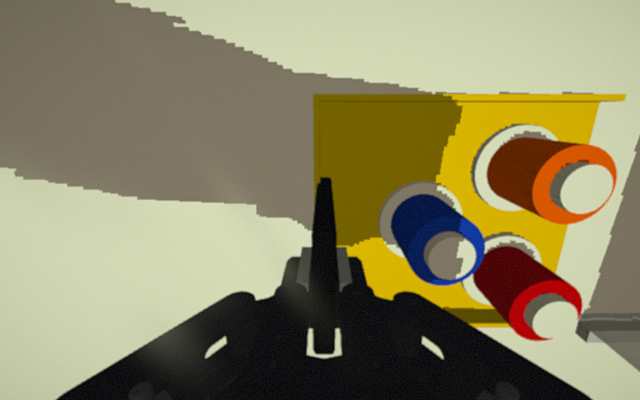

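arm_command(targets=[[[0, 0, 0, 0, 0, 0.3, 255], [0, 0, 0, 0, 0, 0.9, 255], [0, 0, 0, 0, 0, 1.8, 255], [0, 0, 0, 0, 0, 2.9, 255], [0, 0, 0, 0, 0, 4, 255], [0, 0, 0, 0, 0, 4.9, 255], [0, 0, 0, 0, 0, 5.6, 255], [0, 0, 0, 0, 0, 6, 255]]])

```text
t: 27.37
tcp_pos: [0.5233, -0.0469, 0.0755]
ee_rot: [2.534, 1.569, 2.58]
contact_force: [-3.9, -1.0, 6.6]
opening: 0.0089
```

Run:
```python
from h import *
s=r.observe(); print(s['t'],s['tcp_pos'],s['opening'],s['contact_force'])
im=cams.get_image("wrist"); cv2.imwrite("pics/w25.png",im[:,:,::-1])
goal([.614,-.0424,.0763],[0,0,-1],[1,.045,0])
```

```text
27.3667 [ 0.52327736 -0.04692462  0.07548206] 0.00891839691531747 [-3.85601713 -1.024016    6.56795117]
turn [ 0.1 -0.  -0.1] shift cm [-0.09  0.03  9.03]
```

View pics/w25.png

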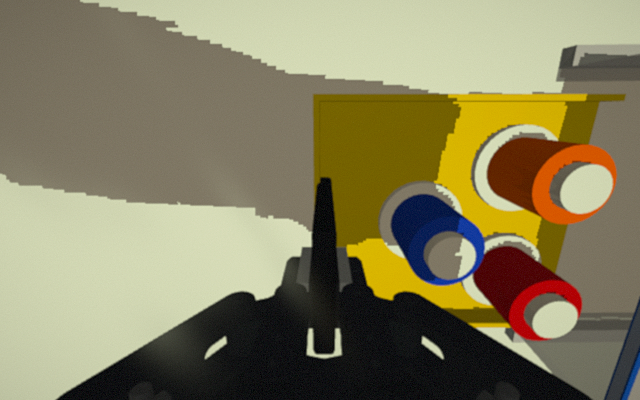

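Run:
```python
from h import *
im=cv2.imread("pics/w25.png")[:,:,::-1]; crop(im,440,640,30,230,4,"pics/w25a.png")
crop(im,440,640,250,400,4,"pics/w25b.png")
```

```text
(no output)
```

View pics/w25a.png

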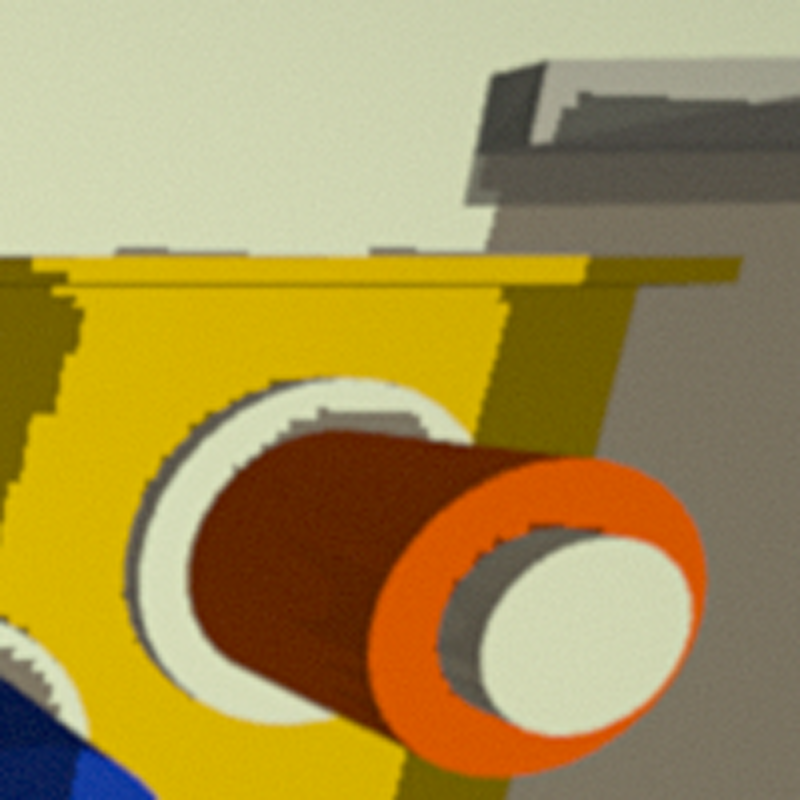

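View pics/w25b.png

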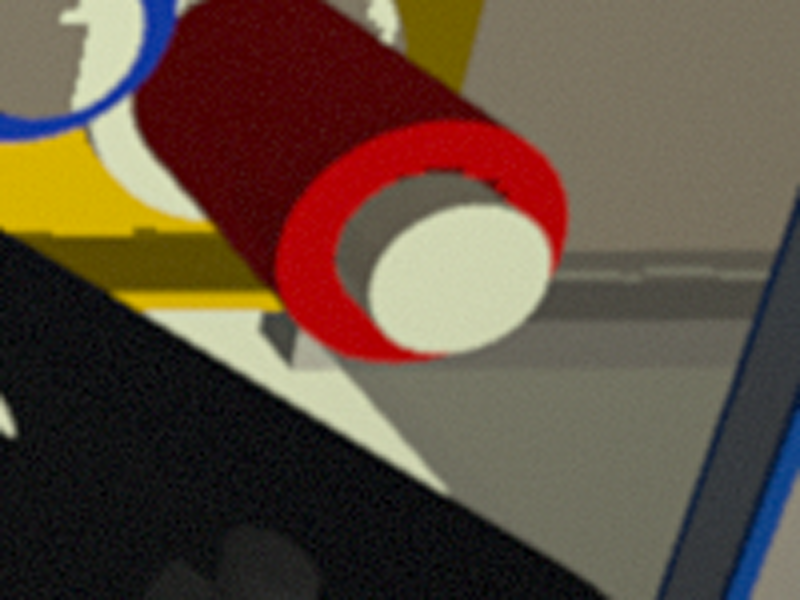

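Run:
```python
from h import *
plist("wrist",dict(L_in=(556,81),L2=(560,68),R_a=(506,329),R_b=(513,341),R_c=(506,332)),0.0)
plist("wrist",dict(L_top=(563,48),L2=(560,68)),0.02)
plist("wrist",dict(tl0=(314,94),tl=(625,94)),.024)
plist("wrist",dict(tr=(480,326)),.024)
```

```text
wrist L_in [0.6756 0.0571 0.    ]
wrist L2 [0.676  0.0652 0.    ]
wrist R_a [ 0.6875 -0.144   0.    ]
wrist R_b [ 0.6966 -0.1563  0.    ]
wrist R_c [ 0.6882 -0.1471  0.    ]
wrist L_top [0.6605 0.0728 0.02  ]
wrist L2 [0.6618 0.062  0.02  ]
wrist tl0 [0.5134 0.04   0.024 ]
wrist tl [0.7025 0.0488 0.024 ]
wrist tr [ 0.6484 -0.1231  0.024 ]
```

arm_command(targets=[[[0, 0, 0, 0, 0, 0.3, 255], [0, 0, 0, -0.05, 0.1, 1, 255], [0, 0, 0, -0.05, 0.1, 2.2, 255], [0, 0, 0, -0.05, 0.1, 3.6, 255], [0, 0, 0, -0.05, 0.1, 5, 255], [0, 0, 0, -0.05, 0.1, 6.3, 255], [0, 0, 0, -0.05, 0.1, 7.3, 255], [0, 0, 0, -0.05, 0.1, 8, 255]]])

```text
t: 28.08
tcp_pos: [0.6046, -0.042, 0.0755]
ee_rot: [2.109, 1.569, 2.155]
contact_force: [-1.8, 0.9, 1.9]
opening: 0.0092
```

Run:
```python
from h import *
s=r.observe(); print(s['t'],s['tcp_pos'],s['opening'],s['contact_force'])
im=cams.get_image("wrist"); cv2.imwrite("pics/w26.png",im[:,:,::-1])
```

```text
28.0833 [ 0.60464912 -0.04202547  0.075535  ] 0.009198933111102852 [-1.82710222  0.88505378  1.89759077]
```

View pics/w26.png

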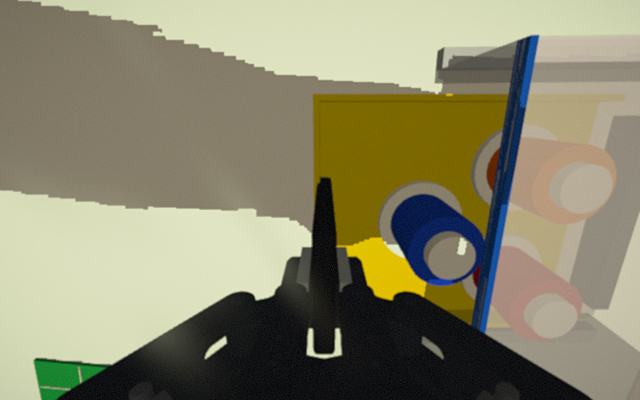

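arm_command(targets=[[[0, 0, 0, 0, 0, 0.2, 255], [0, 0, 0, 0, 0, 0.4, 255], [0, 0, 0, 0, 0, 0.6, 255], [0, 0, 0, 0, 0, 0.8, 255], [0, 0, 0, 0, 0, 1, 255], [0, 0, 0, 0, 0, 1.1, 255], [0, 0, 0, 0, 0, 1.2, 255], [0, 0, 0, 0, 0, 1.3, 255]]])

```text
t: 28.8
tcp_pos: [0.6187, -0.0414, 0.0755]
ee_rot: [1.256, 1.57, 1.303]
contact_force: [-1.6, -0.2, -1.7]
opening: 0.009
```

arm_command(targets=[[[0, 0, 0, 0, 0, 0.1, 255], [0, 0, 0, 0, 0, 0.2, 255], [0, 0, 0, 0, 0, 0.3, 255], [0, 0, 0, 0, 0, 0.4, 255]]])

```text
t: 29.13
tcp_pos: [0.6228, -0.0413, 0.0755]
ee_rot: [1.31, 1.57, 1.356]
contact_force: [-2.2, -0.1, -0.1]
opening: 0.0093
```

arm_command(targets=[[[0, 0, 0, 0, 0, 0.1, 255], [0, 0, 0, 0, 0, 0.2, 255], [0, 0, 0, 0, 0, 0.3, 255], [0, 0, 0, 0, 0, 0.4, 255]]])

```text
t: 29.47
tcp_pos: [0.6232, -0.0418, 0.0755]
ee_rot: [3.14, 1.565, -3.098]
contact_force: [-16.7, -2.5, 13.4]
opening: 0.0091
```

arm_command(targets=[[[0, 0, 0, 0, 0, 0.1, 255], [0, 0, 0, 0, 0, 0.2, 255], [0, 0, 0, 0, 0, 0.3, 255], [0, 0, 0, 0, 0, 0.3, 255]]])

```text
t: 29.8
tcp_pos: [0.6233, -0.0422, 0.0757]
ee_rot: [-3.059, 1.56, -3.013]
contact_force: [-13.3, -2.7, 9.8]
opening: 0.0092
```

arm_command(targets=[[[0, 0.4, 0, 0, 0, -0.05, 255], [0, 0.6, 0, 0, 0, -0.05, 255]]])

```text
t: 29.97
tcp_pos: [0.6235, -0.0421, 0.0768]
ee_rot: [-3.117, 1.551, -3.071]
contact_force: [-5.4, 0.3, 7.2]
opening: 0.0092
```

Run:
```python
from h import *
s=r.observe(); print(s['t'],s['tcp_pos'],s['opening'],s['contact_force'],s['torque'],Rt(s).as_matrix().round(3))
im=cams.get_image("wrist"); crop(im,300,640,20,360,2.2,"pics/w27.png")
im=cams.get_image("scene"); crop(im,240,400,160,270,4.8,"pics/s27.png")
```

```text
29.9667 [ 0.62353643 -0.04210756  0.07675979] 0.009221980522062068 [-5.39703723  0.33812974  7.18967696] [0.21723194 0.06369768 0.17470216] [[-0.02  -0.046  0.999]
 [-0.001  0.999  0.046]
 [-1.    -0.    -0.02 ]]
```

View pics/w27.png

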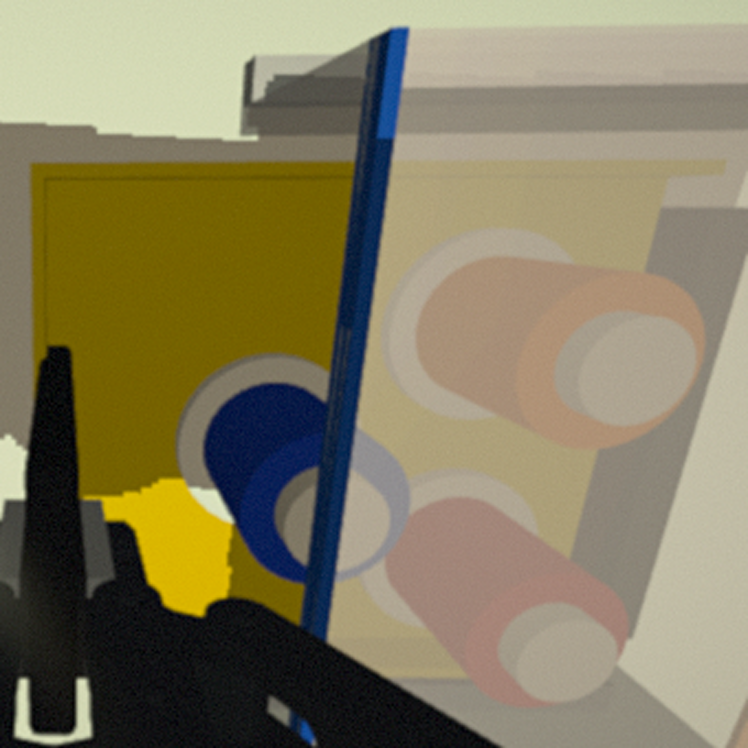

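View pics/s27.png

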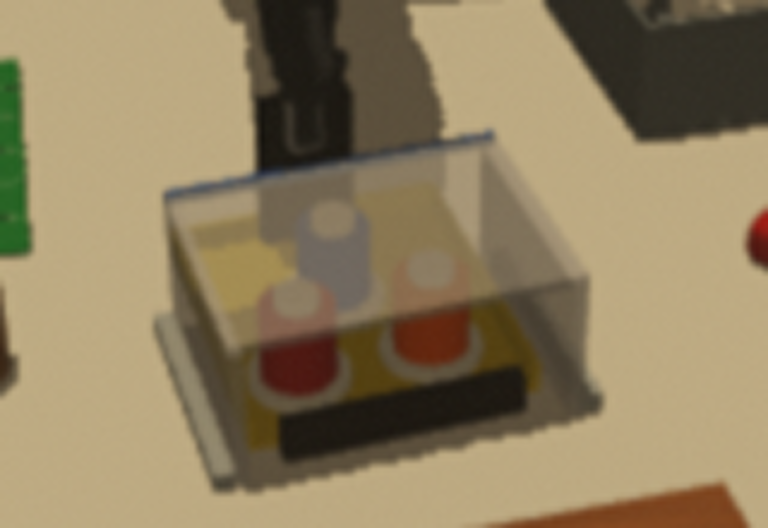

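arm_command(targets=[[[0, -0.6, 0, 0, 0, 0.05, 255], [0, -1.1, 0, 0, 0, 0.1, 255], [0, -1.1, 0, 0, 0, 0.15, 255], [0, -1.1, 0, 0, 0, 0.15, 255]]])

```text
t: 30.4
tcp_pos: [0.6235, -0.0421, 0.076]
ee_rot: [-2.964, 1.567, -2.917]
contact_force: [-6.4, -0.8, 1.1]
opening: 0.0093
```

Run:
```python
from h import *
s=r.observe(); print(s['t'],s['tcp_pos'],s['opening'],s['contact_force'],s['torque'],Rt(s).as_matrix().round(3))
```

```text
30.4 [ 0.62350117 -0.04212297  0.07600036] 0.009310159215548267 [-6.35860014 -0.78555521  1.13059327] [-0.07130472  1.24065843  0.21362281] [[-0.004 -0.047  0.999]
 [-0.001  0.999  0.047]
 [-1.    -0.001 -0.004]]
```

arm_command(targets=[[[0, 0, 0, 0, 0, 0, 160], [0, 0, 0, 0, 0, 0, 130], [0, 0, 0, 0, 0, 0, 130], [0, 0, 0, -0.5, 0, 0, 130], [0, 0, 0, -2, 0, 0, 130], [0, 0, 0, -4, 0, 0, 130], [0, 0, 0, -7, 0, 0, 130], [0, 0, 0, -10, 0, 0, 130]]])

```text
t: 31.07
tcp_pos: [0.6236, -0.0419, 0.1769]
ee_rot: [-3.026, 1.566, -2.979]
contact_force: [0.8, -0.5, 0.4]
opening: 0.0417
```

arm_command(targets=[[[0, 0, 0, 0, -2, -2, 130], [0, 0, 0, 0, -6, -4, 130], [0, 0, 0, 0, -10, -7, 130], [0, 0, 0, 0, -14, -9, 130], [0, 0, 0, 0, -17, -11, 130], [0, 0, 0, 0, -20, -13, 130], [0, 0, 0, 0, -20, -13, 130], [0, 0, 0, 0, -20, -13, 130]]])

```text
t: 31.73
tcp_pos: [0.5024, -0.2499, 0.1784]
ee_rot: [-2.821, 1.567, -2.779]
contact_force: [0.0, -0.1, 0.0]
opening: 0.0418
```

Run:
```python
from h import *
s=r.observe(); print(s['t'],s['tcp_pos'],s['opening'],s['contact_force'])
im=cams.get_image("top"); crop(im,150,480,120,310,2.4,"pics/t28.png"); crop(im,290,400,120,230,5,"pics/t28b.png")
im=cams.get_image("scene"); crop(im,180,440,120,260,3,"pics/s28.png")
```

```text
31.7333 [ 0.50241343 -0.249946    0.17842342] 0.041752289146585936 [ 0.0487989  -0.05180832  0.03431359]
```

View pics/t28.png

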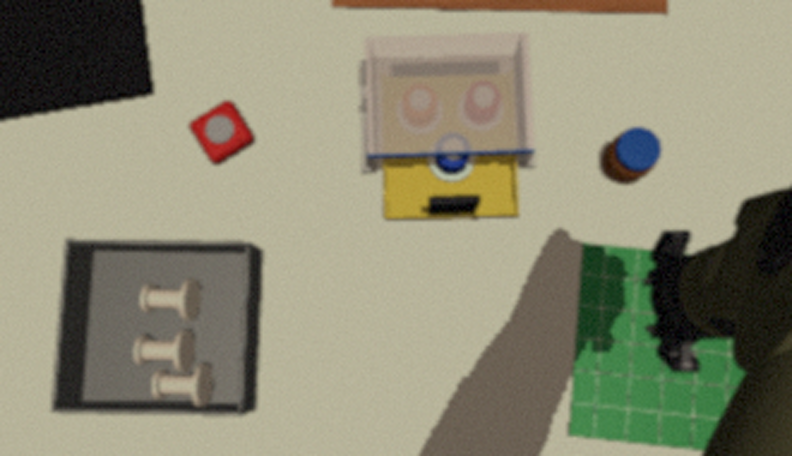

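View pics/t28b.png

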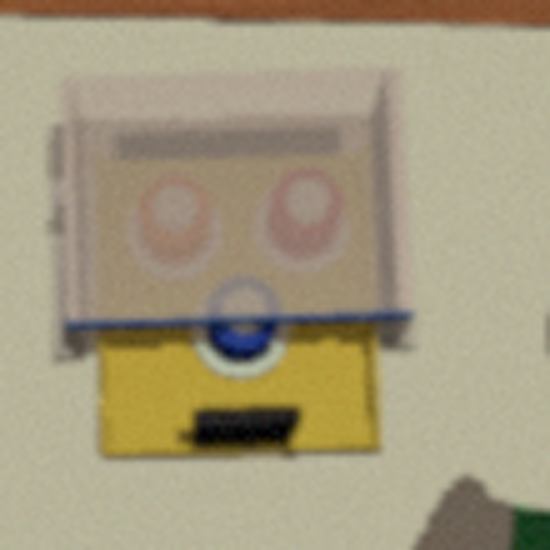

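View pics/s28.png

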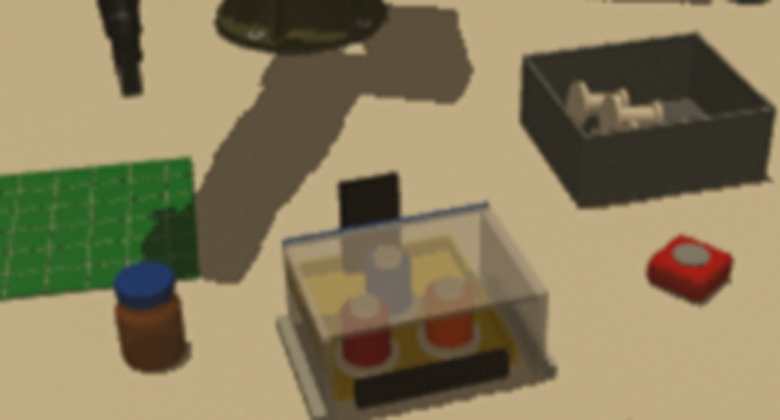

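Run:
```python
from h import *
C=lambda u,v:(290+u/5,120+v/5)
plist("top",dict(nl=C(100,457),nr=C(379,451)),.0)
plist("top",dict(nl=C(100,457),nr=C(379,451)),.024)
plist("top",dict(sl=C(117,155),sr=C(341,151)),.02)
plist("top",dict(ftl=C(117,132),ftr=C(341,128)),.025)
```

```text
top nl [0.6129 0.043  0.    ]
top nr [ 0.6209 -0.129   0.    ]
top nl [0.6094 0.042  0.024 ]
top nr [ 0.6172 -0.1262  0.024 ]
top sl [0.8005 0.0375 0.02  ]
top sr [ 0.8064 -0.1021  0.02  ]
top ftl [0.8138 0.0377 0.025 ]
top ftr [ 0.8197 -0.1015  0.025 ]
```

Run:
```python
from h import *
print(r.hand_in(), r.observe()['t'])
```

```text
the job is handed in; nothing more can be done
the job is handed in; nothing more can be done
```

I drew the tray out, tipped its three bare spools into the tub, and set the three full spools (orange, red, blue; no purple was present) upright on it. I then slid it back until it met the stop, released it and handed the job in at about 32 s. No verdict was reported.

**Last checks, from the camera pictures after release:**
- **Tray position:** its far end is at about x = 0.804 m and the stop face at about 0.803 m, so it reads as home. Pushing also met firm resistance (about 17 N) at that point.
- **Tray alignment:** the tray and the riser both read about 0.045 rad. I did not measure the final sideways offset. I slid the tray back along the line it came out on.
- **Spools:** all three full spools stand on the tray, and all three bare spools lie in the tub.
- **Jar and tape measure:** both look unmoved in the pictures. I did not measure them.

**What disagreed:**
- The top and wrist cameras differed by up to about 6 mm sideways on the spools.
- My first reading of the stop was about 12 mm too near. The contact force and the last picture agree on the position above.
- Setting down the first spool pressed on the tray with about 12 N and moved it about 3 mm. I measured the tray again before the next placing.

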